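# Weigh the bead tin on the spring scale

## Robot

A 6-joint arm with a two-finger parallel gripper is mounted at the origin on the work surface; the furniture and walls round the work are solid. World frame = base frame: x ahead of the robot, y to its left, z up, the work surface at z = 0. Lengths are in mm, angles in rad, forces in N, time in s.
With the tool pointing down it reaches from about 375 to 825 mm from the base axis. Payload 5.5 kg.
Tool frame: the origin (TCP) lies midway between the tips of the shut fingers; the grasp point (between the pads) lies 19 mm behind it; z points along the fingers, y is the direction in which the jaws open and shut (so a half turn about z gives the same grasp; the last joint's range is limited). The gripper opens to 85 mm and grips with 20 to 120 N. Pads are 22 mm wide; open, the fingers measure 114 mm over their backs; the gripper's body (76 mm by 85 mm) begins 54 mm behind the grasp point. The pads swing forward as they close: fully open they stand 13 mm farther back than shut.
Start: joints at [1.342, 0.314, -0.047, 1.21, 0, 1.571], TCP at [136.082, 584.36, 231.299] pointing down, gripper open.
Joint ranges: [-2.67, 2.67], [-0.69, 1.73], [-1.03, 1.25], [-2.08, 2.16], [-1.42, 1.45], [-3.14, 3.14]. Speed limits (rad/s): [2.39, 2.39, 3.01, 3.14, 3.14, 3.14].

## Interface

Orientations are given as a rotation vector (axis times angle).
In Python, from bench import r gives the robot as it stands.
- The arm moves only by the shell command python3 -m creep 'ROWS' [FORCE]. ROWS is JSON, a list of rows, each an object with "jaw": the finger opening in m, from 0 to 0.0854; "travel": the shift along the tool's x, y, z in m, a list of three; "twist": the turn about the tool's z in rad. A call has 1 to 12 rows; each row shifts and turns the commanded pose from where the row before left it, along the tool's axes as they then stand; what a row does not reach is not made up. A row lasts 1/12 s, in which the tool goes at most 41.7 mm and 7.16 degrees, less where a joint would pass 70% of its speed; a pose out of reach is approached as far as the arm can. A call is refused whole if a number of a shift passes 0.0417 or a number of a turn 0.125, either way. A call with a gripper value outside its range is refused whole. The fingers move at their own pace and stop on an object; FORCE is the grip in N (left out, the last holds). Time passes only in rows, so rows that do not move let the fingers close. It gives the time, the measured TCP pose, the force and the opening at its end, in the units of the state.
- r.state(): the state, without advancing time (a new reading comes with each control period).
- r.capture(name): name is "side" or "top"; returns a dict with "image" (400x640x3 uint8, red, green, blue), "vertical_fov" (degrees; the focal length in pixels is half the picture's height over the tangent of half this angle, whatever the lens; pixels are square), "cx", "cy" (the principal point, pixels), "rvec" (rotation vector, rad) and "tvec" (3), from world to camera coordinates, as OpenCV has them. Camera axes: x right, y down, z forward; pixel columns grow to the right and rows downward; lengths in mm; the calibration is good to about 2 mm. A picture is of the moment at which its call begins. There is no depth.
- r.sign_off(): hands the job in, once; it reports no verdict.
The state is a dict: "time": time; "joint_positions": joint angles; "dq": joint speeds; "joint_efforts": joint torques, N m; "ee_pos": TCP position; "tool_rot": TCP orientation; "wrist_force": force on the tool from outside, world axes, zero at the start; "moment": the same for the moment, N m; "width": finger opening in mm.
Only numpy, scipy, OpenCV 4.12 (cv2) and the standard library are available. Lean on these libraries where they do the work, as an engineer would, in place of code of your own. Each camera call takes 0.05 s, during which the arm holds its last target.

## Task

Weigh the lidded bead tin: raise its folded-down wire bail upright by the wooden roller while the tin still stands on the table, then lift the tin by the bail and hang it on the two-pronged fork of the spring scale. Ease the weight over slowly, without tipping the tin, until the spring carries all of it before you let go, so that the pointer never jumps and the scale is never overloaded, and leave the tin hanging still and level; leave the dish, jar and thread spool where they stand.

Things in the scene. Friction and masses are not known exactly. Their poses are not given: they have to be found in the camera images.
- tin: Grey-green lidded tin, 88 mm across, 72 mm high, with an unknown fill of beads (0.2 to 0.85 kg in all). Origin: centre of its underside; z up its axis. Its wire bail is folded out on its +x side. The bail's hinge axis runs along the tin's y, crossing the tin's axis 60 mm above the underside. The folded roller's middle is 45 mm above the table and 55 mm out from the tin's wall.
- bail (a joint): Angle of the wire bail about its ears, rad: 0 = folded down onto its stop (pointing along the tin's +x and 0.15 rad below level), 1.72 = upright over the tin; it could go on to 3.44. It swings freely and falls back when let go. A push along it towards the hinge can topple the tin; a slight pull does no harm.
- bail_grip (a point): Centre of the wooden roller (14 mm thick, 36 mm long, turning freely on the wire) in the middle of the bail's straight crown, 100 mm from the hinge axis (160 mm above the tin's underside when upright). x points away from the hinge, y along roller and crown. The bare wire, 3.6 mm thick, runs straight to 46 mm either side of this point, then bends into the legs, 99 mm apart.
- scale: Spring scale fixed to the table: grey base 195 x 150 x 15 mm, upright aluminium column (38 mm thick, 177 mm high, white gauge with ticks in front). Origin: on the table below the empty fork's seat; z up. Column axis 115 mm from it along +x; base from 50 mm before (-x) to 145 mm behind (+x) and 75 mm to either side. The fork points to -x; nothing stands above it.
- fork_seat (a point): Where the middle of the bail's crown lies when its wire is down in the valleys of both prongs; 255 mm above the table when empty. Axes as the scale's: the crown lies along y and comes in from -x over the tips, then down. Prongs 6 mm thick, 31 mm either side of the seat, so roller and fingers fit between; red tips 20 mm before it and 15 mm above it; cross-piece from 72 mm behind it.
- scale_fork (a joint): How far the fork and red pointer have sunk, m: 0 empty, 0.075 full scale (its stop). Spring of about 130 N/m with 0.15 N preload and a little damping: it sinks 7.5 mm per newton hung on it.
- glass_dish: Octagonal glass dish with a few beads, 67 mm across, 18 mm high, loose; origin: centre of underside.
- cream_jar: Low round white jar, 45 mm across, 17 to 24 mm high, loose; origin: centre of underside.
- spool_blue: Standing spool of blue thread, 51 mm across, 60 mm high, loose; origin: centre of underside.

How it is judged:
By the outcome, as a careful person would: the job done as asked, in the order asked, and still so for the second after the job is handed in, with the robot touching nothing.
It also fails if it takes over 72 s, if anything falls off the work surface, if the arm or the gripper's body presses on something with over 40 N, if the wrist force passes 120 N, or if a joint passes its speed limit or range.

## Working session

There is one attempt and no reset: what is moved stays moved. The work goes in short steps, Python scripts to look and compute and a shell command to move; the robot and the scene stay as the last step left them, time stands still between calls to the robot, and variables do not carry over. Pictures are saved under pics/ and viewed, and the job is handed in when it is done.

```bash
ls; mkdir -p pics; python3 - <<'E'
from bench import r
import cv2,numpy as np
s=r.state();print(s)
for n in("side","top"):
    c=r.capture(n);cv2.imwrite(f"pics/{n}0.png",c["image"][:,:,::-1]);print(n,{k:v for k,v in c.items() if k!="image"})
    np.savez(f"{n}0.npz",**c)
E
```

```text
pics
{'time': 0.0, 'joint_positions': array([ 1.34197888e+00,  3.14217252e-01, -4.80325749e-02,  1.21016706e+00,
        2.36279093e-05,  1.57081131e+00]), 'dq': array([ 0.00079846, -0.00053775, -0.00034846, -0.00077154,  0.0003825 ,
        0.00014614]), 'joint_efforts': array([ 2.67703035e-03, -5.39590645e+01,  3.39748049e+01,  1.91646820e-02,
        2.61445884e-04,  3.40843279e-06]), 'ee_pos': array([135.96586236, 583.83870436, 230.46017962]), 'tool_rot': array([-3.58641519e-01, -3.12084356e+00,  2.52452077e-03]), 'wrist_force': array([-0.46427947,  0.3774814 ,  0.38016049]), 'moment': array([ 0.0369306 , -0.03309906,  0.01324129]), 'width': 85.26994577637228}
side {'vertical_fov': 50.573864526789336, 'cx': 333.6047719573555, 'cy': 200.34339126387215, 'rvec': array([ 2.16964951, -0.51426161,  0.24453181]), 'tvec': array([-402.99237058,  267.2779555 ,  921.47587238])}
top {'vertical_fov': 57.16842597952829, 'cx': 311.2485664977723, 'cy': 196.97471061839974, 'rvec': array([ 2.17424725, -2.14314481,  0.11542482]), 'tvec': array([-22.33932985, 468.6010504 , 984.32664035])}
```

View pics/side0.png

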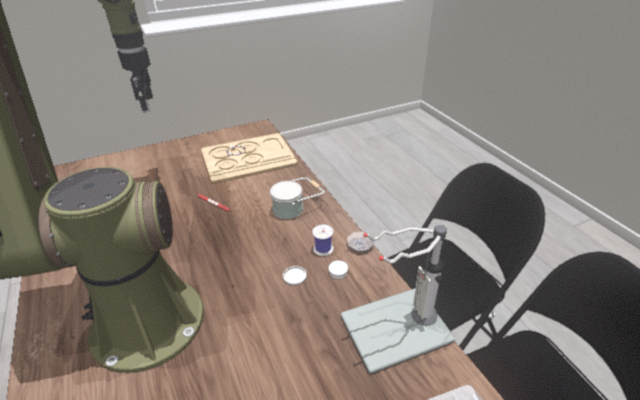

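View pics/top0.png

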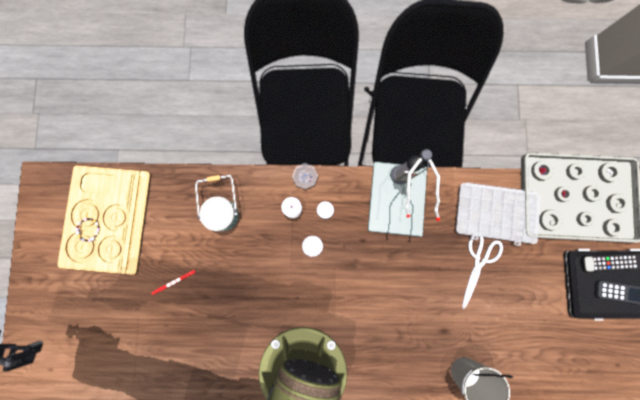

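```bash
cat > h.py <<'E'
import numpy as np,cv2
def load(n):
    return dict(np.load(n,allow_pickle=True))
def cam(c):
    R=cv2.Rodrigues(np.array(c["rvec"],float))[0];t=np.array(c["tvec"],float)
    f=200/np.tan(np.radians(float(c["vertical_fov"]))/2)
    return R,t,f,float(c["cx"]),float(c["cy"])
def ray(c,u,v):
    R,t,f,cx,cy=cam(c); d=R.T@np.array([(u-cx)/f,(v-cy)/f,1.]); return -R.T@t,d/np.linalg.norm(d)
def onz(c,u,v,z):
    o,d=ray(c,u,v); return o+d*(z-o[2])/d[2]
def proj(c,p):
    R,t,f,cx,cy=cam(c); q=R@np.array(p,float)+t; return np.array([cx+f*q[0]/q[2],cy+f*q[1]/q[2]])
def tri(c1,p1,c2,p2):
    o1,d1=ray(c1,*p1);o2,d2=ray(c2,*p2)
    A=np.c_[d1,-d2];s=np.linalg.lstsq(A,o2-o1,rcond=None)[0]
    a=o1+s[0]*d1;b=o2+s[1]*d2; return (a+b)/2,np.linalg.norm(a-b)
def crop(c,u0,v0,u1,v1,k,name):
    im=c["image"][v0:v1,u0:u1,::-1]; im=cv2.resize(im,None,fx=k,fy=k,interpolation=cv2.INTER_CUBIC)
    for u in range((u0//10+1)*10,u1,10): cv2.line(im,((u-u0)*k,0),((u-u0)*k,6 if u%50 else 14),(0,0,255),1)
    for v in range((v0//10+1)*10,v1,10): cv2.line(im,(0,(v-v0)*k),(6 if v%50 else 14,(v-v0)*k),(0,0,255),1)
    cv2.imwrite("pics/"+name,im)
E
python3 - <<'E'
from h import *
T=load("top0.npz");S=load("side0.npz")
crop(T,180,160,280,240,8,"a.png");crop(T,360,140,460,240,6,"b.png")
crop(S,250,160,350,260,6,"c.png");crop(S,330,210,470,370,4,"d.png")
E
```

```text
(no output)
```

View pics/a.png

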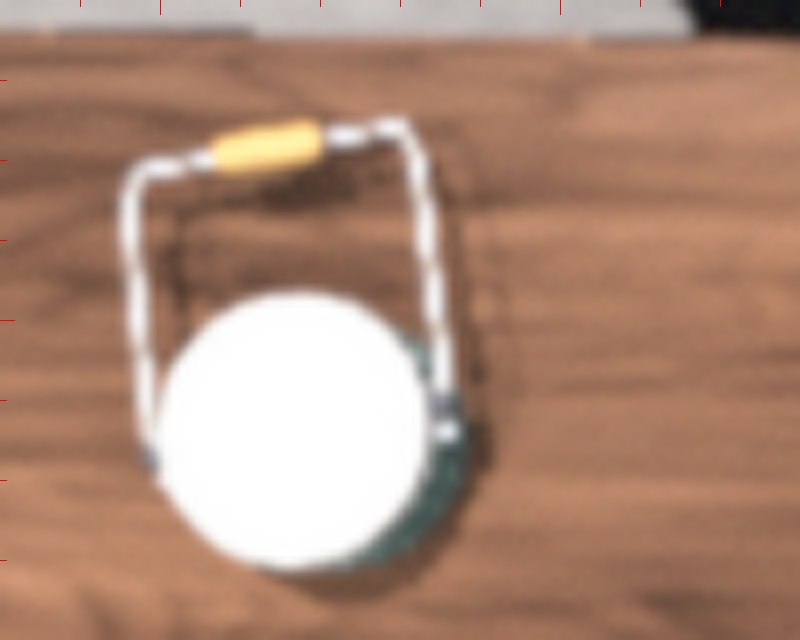

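View pics/b.png

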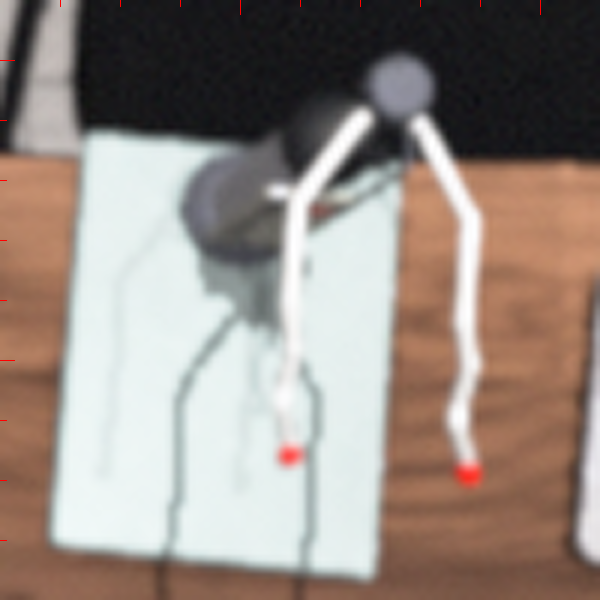

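View pics/c.png

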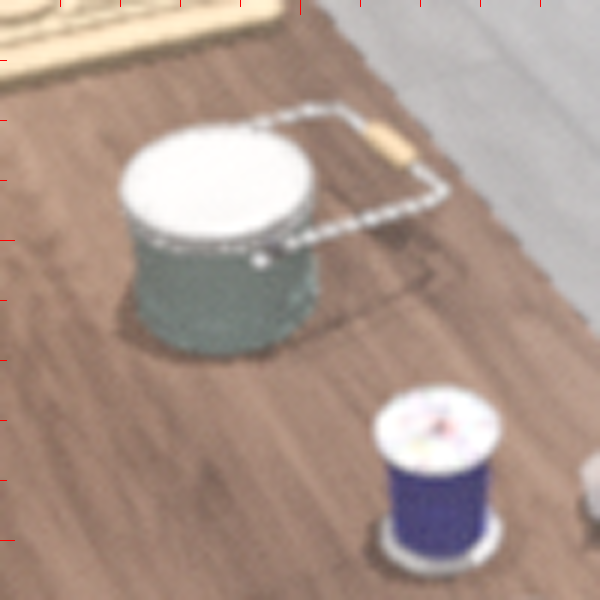

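View pics/d.png

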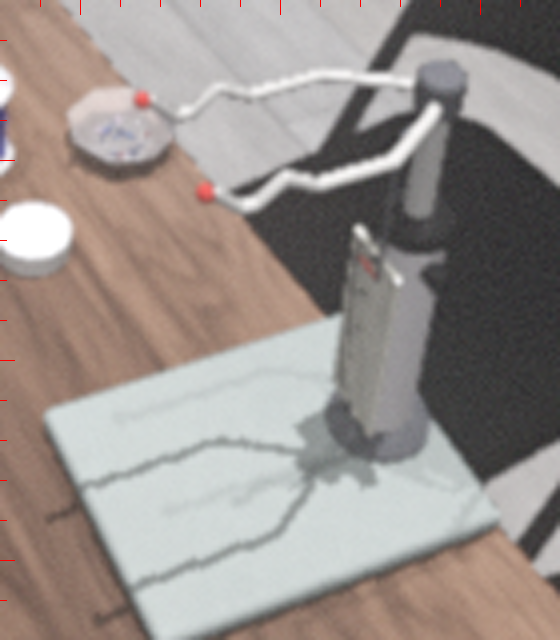

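```bash
cat > m.py <<'E'
from h import *
def blobs(c,box,kind):
    u0,v0,u1,v1=box; im=c["image"][v0:v1,u0:u1]; hsv=cv2.cvtColor(im,cv2.COLOR_RGB2HSV).astype(int);H,Sa,V=hsv[...,0],hsv[...,1],hsv[...,2]
    if kind=="red": m=((H<8)|(H>172))&(Sa>130)&(V>120)
    if kind=="rol": m=(H>14)&(H<32)&(Sa>60)&(V>190)
    if kind=="white": m=(Sa<40)&(V>215)
    n,l,st,ce=cv2.connectedComponentsWithStats(m.astype(np.uint8))
    return [(ce[i]+[u0,v0],st[i,4]) for i in range(1,n) if st[i,4]>=4]
E
python3 - <<'E'
from m import *
T=load("top0.npz");S=load("side0.npz")
tr=blobs(T,(395,205,450,230),"red");sr=blobs(S,(355,225,390,265),"red");print(tr,sr)
for a in tr:
  for b in sr: print(tri(T,a[0],S,b[0]), onz(T,*a[0],270),onz(S,*b[0],270))
tl=blobs(T,(200,170,228,185),"rol");sl=blobs(S,(305,175,325,195),"rol");print(tl,sl)
print(tri(T,tl[0][0],S,sl[0][0]),onz(T,*tl[0][0],45),onz(S,*sl[0][0],45))
# lid
print(blobs(T,(198,194,240,234),"white"),blobs(S,(265,178,306,202),"white"))
# base corners top view (z=15): 
for p in [(368.5,231),(422,236.5),(427,167),(374,162)]: print(p,onz(T,*p,15))
for p in [(341.5,313),(371,370),(454,340)]: print(p,onz(S,*p,15))
print("robot reach; yaw tin")
E
```

```text
[(array([407.8, 215.4]), np.int32(5)), (array([437.63157895, 219.15789474]), np.int32(19))] [(array([381. , 257.8]), np.int32(10))]
(array([ 418.51396867, -236.4885178 ,  218.04981741]), np.float64(21.44983555361316)) [ 405.28087868 -218.28497079  270.        ] [ 398.98478591 -282.7485444   270.        ]
(array([ 399.29344952, -280.83897511,  267.96136194]), np.float64(1.7380337559979013)) [ 398.38357878 -279.75241963  270.        ] [ 398.98478591 -282.7485444   270.        ]
[(array([212.95652174, 177.88405797]), np.int32(69))] [(array([314.90625, 183.71875]), np.int32(32))]
(array([514.24686808, 251.62848659,  50.18321479]), np.float64(0.6620839665299296)) [515.41029185 252.97230013  45.        ] [516.84412315 258.58404979  45.        ]
[(array([233.6, 196.5]), np.int32(10)), (array([215.64332604, 213.20459519]), np.int32(914)), (array([234.75 , 204.875]), np.int32(8))] [(array([285.61363636, 189.71590909]), np.int32(440))]
(368.5, 231) [ 378.10567833 -174.57580071   15.        ]
(422, 236.5) [ 365.20558358 -321.33557261   15.        ]
(427, 167) [ 559.47762951 -339.14983189   15.        ]
(374, 162) [ 571.78399945 -190.62104181   15.        ]
(341.5, 313) [ 381.9791868  -175.78347099   15.        ]
(371, 370) [ 371.02168735 -320.56410158   15.        ]
(454, 340) [ 555.95670502 -339.37663961   15.        ]
robot reach; yaw tin
```

```bash
python3 - <<'E'
from m import *
T=load("top0.npz");S=load("side0.npz")
for z in (72,75): print("lid",z,onz(T,215.64,213.2,z),onz(S,285.6,190.,z))
L=onz(T,197.5,181,45);Rr=onz(T,230,176,45);print("crown",L,Rr,np.linalg.norm(L-Rr))
d=L-Rr;print("yaw from crown y",np.arctan2(-d[0],d[1]))
# roller principal axis
im=T["image"];hsv=cv2.cvtColor(im,cv2.COLOR_RGB2HSV).astype(int)
m=np.zeros(im.shape[:2],bool);m[170:185,200:228]=((hsv[...,0]>14)&(hsv[...,0]<32)&(hsv[...,1]>60)&(hsv[...,2]>190))[170:185,200:228]
vu=np.argwhere(m);P=np.array([onz(T,u,v,45)[:2] for v,u in vu]);c=P.mean(0);w,V=np.linalg.eigh(np.cov((P-c).T));print(c,V[:,1],np.sqrt(w))
print("ears",onz(T,180+150/8,160+460/8,60),onz(T,180+445/8,160+408/8,60))
print(cv2.Rodrigues(np.array([-.35864,-3.12084,.00252]))[0].round(3))
for n,p in(("spool",(291,208,60)),("jar",(325,210,22)),("dish",(304.5,176,18)),("small",(313,246,20))): print(n,onz(T,*p))
E
```

```text
lid 72 [417.34365661 234.06889087  72.        ] [415.50729979 232.29091144  72.        ]
lid 75 [417.14349941 233.26107506  75.        ] [414.1920071  228.27905094  75.        ]
crown [506.24309345 294.76525136  45.        ] [521.24546499 206.6492096   45.        ] 89.38404760552599
yaw from crown y 0.16863991256285163
[515.412483   252.97126935] [-0.19221023  0.98135377] [ 4.17395838 10.3568857 ]
ears [406.08629916 281.66318598  60.        ] [424.75379878 184.39478109  60.        ]
[[-0.974  0.227 -0.   ]
 [ 0.227  0.974 -0.002]
 [ 0.    -0.002 -1.   ]]
spool [434.83613918  37.45710286  60.        ]
jar [433.82934955 -53.97328977  22.        ]
dish [528.6819955   4.242604   18.       ]
small [334.95577078 -22.30560709  20.        ]
```

```bash
python3 -m creep '[{"jaw":0.055,"travel":[0,0,0],"twist":0.115},{"jaw":0.055,"travel":[0,0,0],"twist":0.115},{"jaw":0.055,"travel":[0,0,0],"twist":0.115},{"jaw":0.055,"travel":[0,0,0],"twist":0.115},{"jaw":0.055,"travel":[0,0,0],"twist":0.115},{"jaw":0.055,"travel":[0,0,0],"twist":0.115},{"jaw":0.055,"travel":[0,0,0],"twist":0.115},{"jaw":0.055,"travel":[0,0,0],"twist":0.115},{"jaw":0.055,"travel":[0,0,0],"twist":0.115},{"jaw":0.055,"travel":[0,0,0],"twist":0.12}]' 60
cat > g.py <<'E'
import sys
from h import *
from bench import r
def go(p=None,yaw=None):
    s=r.state();R=cv2.Rodrigues(s["tool_rot"])[0]
    y=R[:,1];a=np.arctan2(y[1],y[0])
    print("t",round(s["time"],2),"ee",s["ee_pos"].round(1),"yaw",round(a,3),"F",s["wrist_force"].round(2),"M",s["moment"].round(2),"w",round(s["width"],1),"j6",s["joint_positions"][5].round(2))
    if p is not None: print("travel tool mm",(R.T@(np.array(p)-s["ee_pos"])).round(1))
    if yaw is not None: print("twist",round(a-yaw,3))
    return s,R
if __name__=="__main__":
    v=[float(x) for x in sys.argv[1:]]
    go(v[:3] or None, v[3] if len(v)>3 else None)
E
python3 g.py 514.5 252.1 150 0.187
```

```text
time: 0.93
ee_pos: [136.0, 584.0, 230.8]
tool_rot: [2.011, 2.413, -0.001]
wrist_force: [0.1, -0.6, -0.0]
width: 54.9
t 0.93 ee [136.  584.  230.8] yaw 0.181 F [ 0.13 -0.61 -0.02] M [ 0.01 -0.03  0.02] w 54.9 j6 2.73
travel tool mm [-394.6  312.5   81. ]
twist -0.006
```

```bash
python3 -m creep '[{"jaw":0.055,"travel":[-0.015,0.012,0],"twist":0},{"jaw":0.055,"travel":[-0.030,0.024,0],"twist":0},{"jaw":0.055,"travel":[-0.032,0.025,0],"twist":0},{"jaw":0.055,"travel":[-0.032,0.025,0],"twist":0},{"jaw":0.055,"travel":[-0.032,0.025,0],"twist":0},{"jaw":0.055,"travel":[-0.032,0.025,0],"twist":0},{"jaw":0.055,"travel":[-0.032,0.025,0],"twist":0},{"jaw":0.055,"travel":[-0.032,0.025,0],"twist":0},{"jaw":0.055,"travel":[-0.032,0.025,0],"twist":0},{"jaw":0.055,"travel":[-0.032,0.025,0],"twist":0},{"jaw":0.055,"travel":[-0.032,0.025,0],"twist":0},{"jaw":0.055,"travel":[-0.032,0.025,0],"twist":0}]'
python3 g.py 514.5 252.1 110 0.187
```

```text
time: 1.93
ee_pos: [486.0, 277.1, 231.0]
tool_rot: [-2.004, -2.419, 0.001]
wrist_force: [0.7, -0.2, 0.1]
width: 55.1
t 1.93 ee [486.  277.1 231. ] yaw 0.187 F [ 0.68 -0.2   0.14] M [ 0.07 -0.02  0.02] w 55.1 j6 1.9
travel tool mm [-29.9  23.5 121. ]
twist -0.0
```

```bash
python3 -m creep '[{"jaw":0.055,"travel":[-0.015,0.012,0.01],"twist":0},{"jaw":0.055,"travel":[-0.015,0.012,0.02],"twist":0},{"jaw":0.055,"travel":[0,0,0.03],"twist":0},{"jaw":0.055,"travel":[0,0,0.03],"twist":0},{"jaw":0.055,"travel":[0,0,0.02],"twist":0},{"jaw":0.055,"travel":[0,0,0.01],"twist":0},{"jaw":0.055,"travel":[0,0,0],"twist":0},{"jaw":0.055,"travel":[0,0,0],"twist":0}]'
python3 g.py 514.5 252.1 26 0.187
python3 - <<'E'
from h import *
from bench import r
for n in("side","top"):
    c=r.capture(n);np.savez(f"{n}1.npz",**c)
    if n=="side": crop(c,250,120,370,220,6,"s1.png")
    else: crop(c,170,140,290,240,6,"t1.png")
E
```

```text
time: 2.6
ee_pos: [514.0, 253.9, 111.4]
tool_rot: [-2.004, -2.419, 0.001]
wrist_force: [0.3, -1.3, -0.1]
width: 54.6
t 2.6 ee [514.  253.9 111.4] yaw 0.187 F [ 0.27 -1.25 -0.07] M [-0.03  0.04  0.  ] w 54.6 j6 1.84
travel tool mm [-1.9  0.2 85.4]
twist 0.0
```

View pics/s1.png

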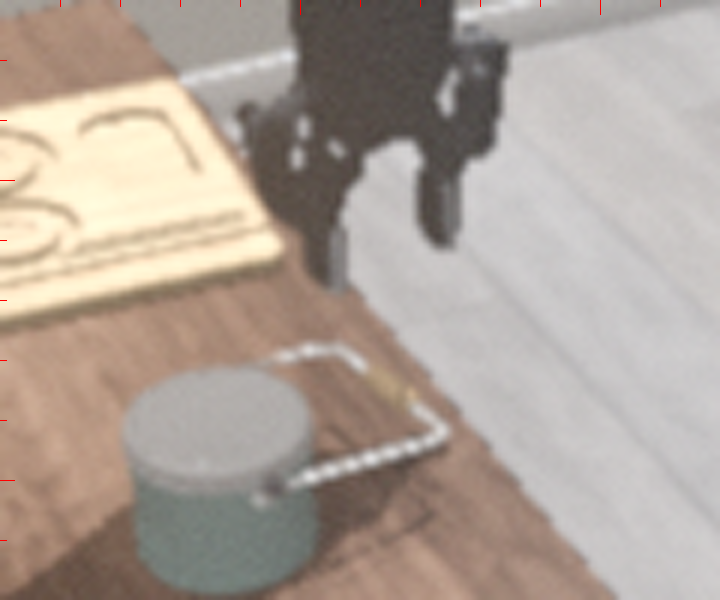

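View pics/t1.png

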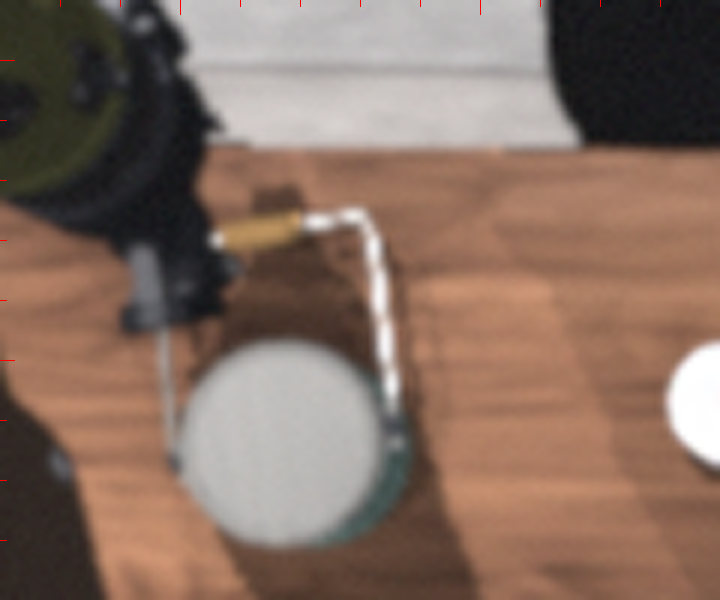

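```bash
python3 -m creep '[{"jaw":0.055,"travel":[-0.002,0,0.010],"twist":0},{"jaw":0.055,"travel":[0,0,0.015],"twist":0},{"jaw":0.055,"travel":[0,0,0.015],"twist":0},{"jaw":0.055,"travel":[0,0,0.015],"twist":0},{"jaw":0.055,"travel":[0,0,0.015],"twist":0},{"jaw":0.055,"travel":[0,0,0.010],"twist":0},{"jaw":0.055,"travel":[0,0,0.005],"twist":0},{"jaw":0.055,"travel":[0,0,0],"twist":0},{"jaw":0.040,"travel":[0,0,0],"twist":0},{"jaw":0.030,"travel":[0,0,0],"twist":0},{"jaw":0.026,"travel":[0,0,0],"twist":0}]' 25
python3 g.py 514.5 252.1 26 0.187
python3 - <<'E'
from h import *
from bench import r
c=r.capture("side");crop(c,250,120,370,220,6,"s2.png")
E
```

```text
time: 3.62
ee_pos: [515.3, 252.3, 27.3]
tool_rot: [2.004, 2.419, 0.002]
wrist_force: [0.3, 0.1, 0.0]
width: 25.7
t 3.62 ee [515.3 252.3  27.3] yaw 0.187 F [0.29 0.08 0.01] M [-0.01  0.02  0.03] w 25.7 j6 1.84
travel tool mm [-0.1 -0.8  1.3]
twist 0.0
```

View pics/s2.png

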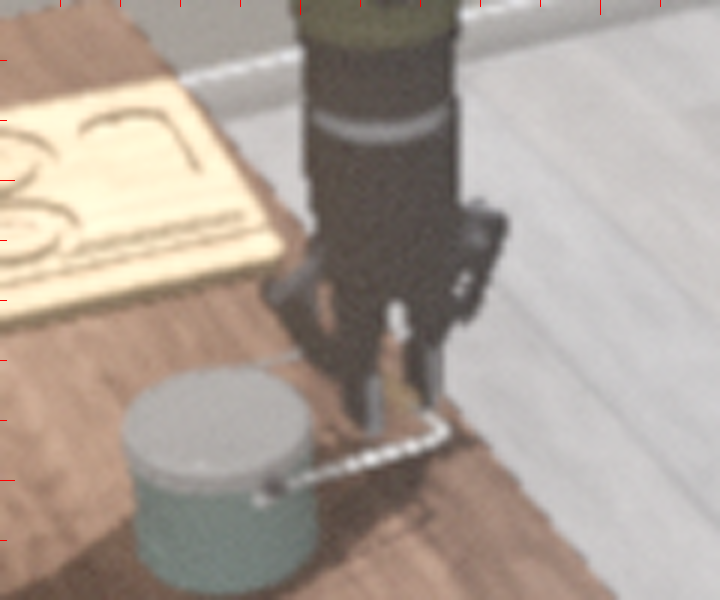

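```bash
python3 -m creep '[{"jaw":0.022,"travel":[0,0,0],"twist":0},{"jaw":0.019,"travel":[0,0,0],"twist":0},{"jaw":0.017,"travel":[0,0,0],"twist":0},{"jaw":0.015,"travel":[0,0,0],"twist":0},{"jaw":0.013,"travel":[0,0,0],"twist":0},{"jaw":0.010,"travel":[0,0,0],"twist":0},{"jaw":0.010,"travel":[0,0,0],"twist":0}]' 25
python3 g.py 514.5 252.1 26 0.187
```

```text
time: 4.25
ee_pos: [513.8, 251.7, 26.0]
tool_rot: [-2.004, -2.419, 0.002]
wrist_force: [-2.6, -0.4, 1.4]
width: 13.2
t 4.25 ee [513.8 251.7  26. ] yaw 0.187 F [-2.63 -0.39  1.39] M [-0.11  0.57  0.01] w 13.2 j6 1.84
travel tool mm [0.3 0.8 0. ]
twist 0.0
```

```bash
python3 - <<'E'
import numpy as np
p=np.linspace(-.15,np.pi/2,36);P=101*np.c_[np.cos(p),-np.sin(p)];d=np.diff(P,axis=0)
for i,x in enumerate(d):print(i,x.round(2),p[i+1].round(2))
E
```

```text
0 [ 0.62 -4.93] -0.1
1 [ 0.38 -4.95] -0.05
2 [ 0.13 -4.96] -0.0
3 [-0.11 -4.96] 0.05
4 [-0.35 -4.95] 0.1
5 [-0.6  -4.93] 0.14
6 [-0.84 -4.89] 0.19
7 [-1.08 -4.85] 0.24
8 [-1.31 -4.79] 0.29
9 [-1.55 -4.72] 0.34
10 [-1.78 -4.64] 0.39
11 [-2.   -4.54] 0.44
12 [-2.22 -4.44] 0.49
13 [-2.44 -4.32] 0.54
14 [-2.65 -4.2 ] 0.59
15 [-2.85 -4.06] 0.64
16 [-3.05 -3.92] 0.69
17 [-3.24 -3.76] 0.73
18 [-3.42 -3.6 ] 0.78
19 [-3.59 -3.43] 0.83
20 [-3.76 -3.25] 0.88
21 [-3.91 -3.06] 0.93
22 [-4.06 -2.86] 0.98
23 [-4.19 -2.66] 1.03
24 [-4.32 -2.45] 1.08
25 [-4.43 -2.24] 1.13
26 [-4.54 -2.02] 1.18
27 [-4.63 -1.79] 1.23
28 [-4.71 -1.56] 1.28
29 [-4.78 -1.33] 1.32
30 [-4.84 -1.09] 1.37
31 [-4.89 -0.85] 1.42
32 [-4.93 -0.61] 1.47
33 [-4.95 -0.37] 1.52
34 [-4.96 -0.12] 1.57
```

```bash
python3 -m creep '[{"jaw":0.010,"travel":[0,-0.0005,0],"twist":0},{"jaw":0.010,"travel":[0,0.0005,-0.0049],"twist":0},{"jaw":0.010,"travel":[0,0.0003,-0.005],"twist":0},{"jaw":0.010,"travel":[0,0.0001,-0.005],"twist":0},{"jaw":0.010,"travel":[0,-0.0001,-0.005],"twist":0},{"jaw":0.010,"travel":[0,-0.0004,-0.005],"twist":0}]' 
python3 g.py 514.5 252.1 45 0.187
```

```text
time: 4.75
ee_pos: [514.2, 251.8, 51.8]
tool_rot: [2.004, 2.419, -0.0]
wrist_force: [-1.8, -0.9, -1.1]
width: 13.0
t 4.75 ee [514.2 251.8  51.8] yaw 0.187 F [-1.79 -0.92 -1.1 ] M [-0.19  0.38  0.02] w 13.0 j6 1.84
travel tool mm [0.3 0.3 6.8]
twist -0.0
```

```bash
python3 -m creep '[{"jaw":0.010,"travel":[0,-0.0006,-0.0049],"twist":0},{"jaw":0.010,"travel":[0,-0.0008,-0.0049],"twist":0},{"jaw":0.010,"travel":[0,-0.0011,-0.0049],"twist":0},{"jaw":0.010,"travel":[0,-0.0013,-0.0048],"twist":0},{"jaw":0.010,"travel":[0,-0.0016,-0.0047],"twist":0},{"jaw":0.010,"travel":[0,-0.0018,-0.0046],"twist":0},{"jaw":0.010,"travel":[0,-0.0020,-0.0045],"twist":0},{"jaw":0.010,"travel":[0,-0.0022,-0.0044],"twist":0}]' 
python3 g.py 416.7 233.3 41 0.187
```

```text
time: 5.42
ee_pos: [502.8, 249.7, 89.2]
tool_rot: [-2.004, -2.419, 0.0]
wrist_force: [-2.7, -1.5, -1.0]
width: 12.8
t 5.42 ee [502.8 249.7  89.2] yaw 0.187 F [-2.72 -1.45 -1.02] M [-0.19  0.54  0.09] w 12.8 j6 1.84
travel tool mm [ -0.1 -87.6  48.3]
twist 0.0
```

```bash
python3 -m creep '[{"jaw":0.010,"travel":[0,-0.0030,-0.0041],"twist":0},{"jaw":0.010,"travel":[0,-0.0028,-0.0041],"twist":0},{"jaw":0.010,"travel":[0,-0.0030,-0.0040],"twist":0},{"jaw":0.010,"travel":[0,-0.0031,-0.0038],"twist":0},{"jaw":0.010,"travel":[0,-0.0032,-0.0037],"twist":0},{"jaw":0.010,"travel":[0,-0.0034,-0.0036],"twist":0},{"jaw":0.010,"travel":[0,-0.0036,-0.0034],"twist":0}]' 
python3 g.py 416.7 233.3 41 0.187
```

```text
time: 6.0
ee_pos: [481.5, 245.6, 116.2]
tool_rot: [2.004, 2.419, 0.001]
wrist_force: [0.3, -1.2, 0.0]
width: 13.1
t 6.0 ee [481.5 245.6 116.2] yaw 0.187 F [ 0.32 -1.19  0.05] M [-0.31 -0.01  0.07] w 13.1 j6 1.86
travel tool mm [ -0.1 -66.1  75.1]
twist -0.0
```

```bash
python3 -m creep '[{"jaw":0.010,"travel":[0,-0.0034,-0.0036],"twist":0},{"jaw":0.010,"travel":[0,-0.0039,-0.0032],"twist":0},{"jaw":0.010,"travel":[0,-0.0040,-0.0029],"twist":0},{"jaw":0.010,"travel":[0,-0.0042,-0.0027],"twist":0},{"jaw":0.010,"travel":[0,-0.0043,-0.0025],"twist":0},{"jaw":0.010,"travel":[0,-0.0044,-0.0022],"twist":0},{"jaw":0.010,"travel":[0,-0.0045,-0.0020],"twist":0}]' 
python3 g.py 416.7 233.3 41 0.187
```

```text
time: 6.58
ee_pos: [452.4, 240.2, 134.6]
tool_rot: [-2.004, -2.419, 0.001]
wrist_force: [-1.5, -0.3, -4.2]
width: 13.1
t 6.58 ee [452.4 240.2 134.6] yaw 0.187 F [-1.47 -0.34 -4.17] M [-0.14  0.35  0.04] w 13.1 j6 1.87
travel tool mm [ -0.1 -36.3  93.6]
twist 0.0
```

```bash
python3 -m creep '[{"jaw":0.010,"travel":[0,-0.0046,-0.0010],"twist":0},{"jaw":0.010,"travel":[0,-0.0047,-0.0013],"twist":0},{"jaw":0.010,"travel":[0,-0.0048,-0.0013],"twist":0},{"jaw":0.010,"travel":[0,-0.0048,-0.0011],"twist":0},{"jaw":0.010,"travel":[0,-0.0049,-0.0008],"twist":0},{"jaw":0.010,"travel":[0,-0.0049,-0.0006],"twist":0},{"jaw":0.010,"travel":[0,-0.0045,-0.0003],"twist":0},{"jaw":0.010,"travel":[0,-0.003,0],"twist":0},{"jaw":0.010,"travel":[0,0,0],"twist":0},{"jaw":0.010,"travel":[0,0,0],"twist":0}]' 
python3 g.py 416.7 233.3 141 0.187
python3 - <<'E'
from h import *
from bench import r
for n in("side","top"):
    c=r.capture(n);np.savez(f"{n}3.npz",**c)
    if n=="side": crop(c,230,80,350,220,5,"s3.png")
    else: crop(c,170,140,290,240,6,"t3.png")
E
```

```text
time: 7.42
ee_pos: [417.7, 233.6, 141.2]
tool_rot: [2.004, 2.419, 0.001]
wrist_force: [0.6, -0.5, -4.8]
width: 13.1
t 7.42 ee [417.7 233.6 141.2] yaw 0.187 F [ 0.61 -0.48 -4.76] M [-0.18 -0.09  0.04] w 13.1 j6 1.89
travel tool mm [-0.1 -1.1  0.2]
twist 0.0
```

View pics/s3.png

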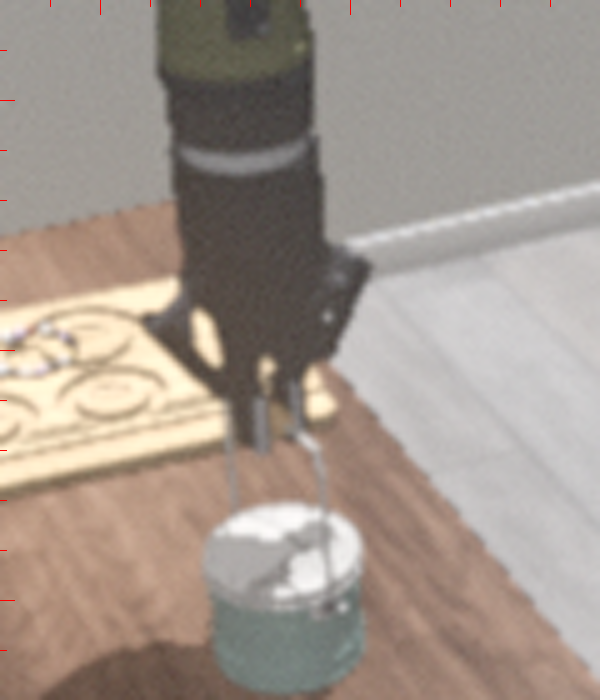

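View pics/t3.png

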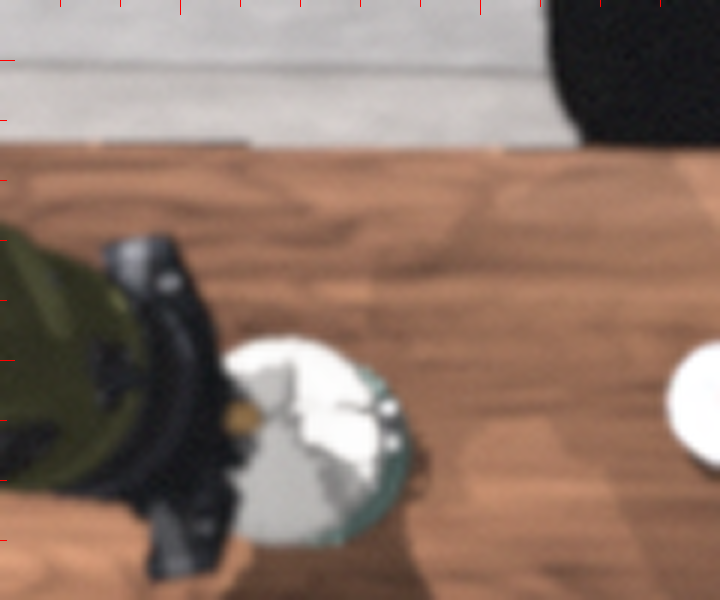

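```bash
python3 -m creep '[{"jaw":0.010,"travel":[0,-0.001,0],"twist":0},{"jaw":0.010,"travel":[0,0,0],"twist":0},{"jaw":0.010,"travel":[0,0,-0.001],"twist":0},{"jaw":0.010,"travel":[0,0,-0.001],"twist":0},{"jaw":0.010,"travel":[0,0,-0.001],"twist":0},{"jaw":0.010,"travel":[0,0,-0.001],"twist":0},{"jaw":0.010,"travel":[0,0,-0.001],"twist":0},{"jaw":0.010,"travel":[0,0,-0.001],"twist":0},{"jaw":0.010,"travel":[0,0,-0.001],"twist":0},{"jaw":0.010,"travel":[0,0,-0.001],"twist":0},{"jaw":0.010,"travel":[0,0,0],"twist":0},{"jaw":0.010,"travel":[0,0,0],"twist":0}]' 60
python3 g.py 416.7 233.3 141 0.187
```

```text
time: 8.52
ee_pos: [416.8, 233.5, 149.2]
tool_rot: [2.004, 2.419, 0.0]
wrist_force: [-0.5, -0.5, -7.0]
width: 11.9
t 8.52 ee [416.8 233.5 149.2] yaw 0.187 F [-0.52 -0.51 -6.96] M [0.01 0.   0.04] w 11.9 j6 1.89
travel tool mm [-0.1 -0.1  8.2]
twist 0.0
```

```bash
python3 -m creep '[{"jaw":0.010,"travel":[0,0,-0.002],"twist":0},{"jaw":0.010,"travel":[0,0,-0.006],"twist":0},{"jaw":0.010,"travel":[0,0,-0.01],"twist":0},{"jaw":0.010,"travel":[0,0,-0.014],"twist":0},{"jaw":0.010,"travel":[0,0,-0.016],"twist":0},{"jaw":0.010,"travel":[0,0,-0.016],"twist":0},{"jaw":0.010,"travel":[0,0,-0.016],"twist":0},{"jaw":0.010,"travel":[0,0,-0.016],"twist":0},{"jaw":0.010,"travel":[0,0,-0.014],"twist":0},{"jaw":0.010,"travel":[0,0,-0.012],"twist":0},{"jaw":0.010,"travel":[0,0,-0.009],"twist":0},{"jaw":0.010,"travel":[0,0,-0.005],"twist":0}]'
python3 g.py 352 -246 285 -0.09
python3 - <<'E'
from h import *
from bench import r
c=r.capture("side");crop(c,200,20,360,220,4,"s4.png")
E
```

```text
time: 9.52
ee_pos: [417.2, 233.7, 287.1]
tool_rot: [2.004, 2.419, 0.003]
wrist_force: [0.1, -0.5, -7.4]
width: 12.1
t 9.52 ee [417.2 233.7 287.1] yaw 0.187 F [ 0.1  -0.52 -7.35] M [-0.03 -0.01  0.02] w 12.1 j6 1.89
travel tool mm [-459.2 -153.3    1.4]
twist 0.277
```

View pics/s4.png

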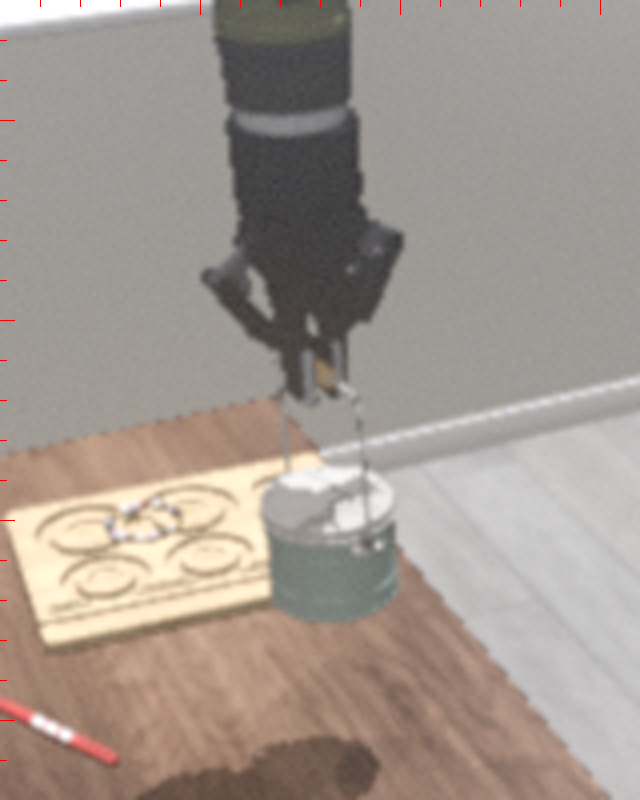

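```bash
python3 -m creep '[{"jaw":0.010,"travel":[-0.002,0,0],"twist":0},{"jaw":0.010,"travel":[-0.004,-0.001,0],"twist":0},{"jaw":0.010,"travel":[-0.006,-0.001,0],"twist":0},{"jaw":0.010,"travel":[-0.008,-0.0015,0],"twist":0},{"jaw":0.010,"travel":[-0.010,-0.002,0],"twist":0},{"jaw":0.010,"travel":[-0.012,-0.0025,0],"twist":0},{"jaw":0.010,"travel":[-0.014,-0.003,0],"twist":0},{"jaw":0.010,"travel":[-0.016,-0.003,0],"twist":0},{"jaw":0.010,"travel":[-0.018,-0.0035,0],"twist":0},{"jaw":0.010,"travel":[-0.020,-0.004,0],"twist":0},{"jaw":0.010,"travel":[-0.022,-0.0045,0],"twist":0},{"jaw":0.010,"travel":[-0.022,-0.0045,0],"twist":0}]'
python3 g.py 412 -80 285 -0.09
```

```text
time: 10.57
ee_pos: [414.8, 74.4, 285.1]
tool_rot: [2.004, 2.419, -0.001]
wrist_force: [0.4, 0.6, -6.3]
width: 12.4
t 10.57 ee [414.8  74.4 285.1] yaw 0.187 F [ 0.37  0.6  -6.3 ] M [-0.07 -0.09 -0.01] w 12.4 j6 1.56
travel tool mm [-1.512e+02 -3.140e+01  1.000e-01]
twist 0.277
```

```bash
python3 -m creep '[{"jaw":0.010,"travel":[-0.021,-0.0045,0],"twist":0},{"jaw":0.010,"travel":[-0.020,-0.004,0],"twist":0},{"jaw":0.010,"travel":[-0.018,-0.004,0],"twist":0},{"jaw":0.010,"travel":[-0.016,-0.003,0],"twist":0},{"jaw":0.010,"travel":[-0.014,-0.003,0],"twist":0},{"jaw":0.010,"travel":[-0.012,-0.0025,0],"twist":0},{"jaw":0.010,"travel":[-0.011,-0.0025,0],"twist":0},{"jaw":0.010,"travel":[-0.010,-0.002,0],"twist":0},{"jaw":0.010,"travel":[-0.009,-0.002,0],"twist":0},{"jaw":0.010,"travel":[-0.007,-0.0015,0],"twist":0},{"jaw":0.010,"travel":[-0.005,-0.001,0],"twist":0},{"jaw":0.010,"travel":[-0.003,-0.001,0],"twist":0}]'
python3 g.py 347 -245 285 -0.09
```

```text
time: 11.57
ee_pos: [412.0, -73.4, 285.1]
tool_rot: [2.005, 2.419, -0.0]
wrist_force: [0.3, 0.1, -6.8]
width: 12.0
t 11.57 ee [412.  -73.4 285.1] yaw 0.186 F [ 0.3   0.11 -6.82] M [ 0.   -0.01 -0.03] w 12.0 j6 1.21
travel tool mm [-1.565e+02 -9.570e+01  1.000e-01]
twist 0.276
```

```bash
python3 -m creep '[{"jaw":0.010,"travel":[-0.002,-0.001,0],"twist":0},{"jaw":0.010,"travel":[-0.004,-0.0025,0],"twist":0},{"jaw":0.010,"travel":[-0.007,-0.004,0],"twist":0},{"jaw":0.010,"travel":[-0.0095,-0.0055,0],"twist":0},{"jaw":0.010,"travel":[-0.012,-0.007,0],"twist":0},{"jaw":0.010,"travel":[-0.014,-0.0085,0],"twist":0},{"jaw":0.010,"travel":[-0.0145,-0.009,0],"twist":0},{"jaw":0.010,"travel":[-0.0145,-0.009,0],"twist":0},{"jaw":0.010,"travel":[-0.0145,-0.009,0],"twist":0},{"jaw":0.010,"travel":[-0.0135,-0.0085,0],"twist":0},{"jaw":0.010,"travel":[-0.012,-0.007,0],"twist":0},{"jaw":0.010,"travel":[-0.010,-0.006,0],"twist":0}]'
python3 -m creep '[{"jaw":0.010,"travel":[-0.0085,-0.005,0],"twist":0},{"jaw":0.010,"travel":[-0.007,-0.004,0],"twist":0},{"jaw":0.010,"travel":[-0.005,-0.003,0],"twist":0},{"jaw":0.010,"travel":[-0.004,-0.0025,0],"twist":0},{"jaw":0.010,"travel":[-0.0025,-0.0015,0],"twist":0},{"jaw":0.010,"travel":[-0.001,-0.001,0],"twist":0.02},{"jaw":0.010,"travel":[0,0,0],"twist":0.05},{"jaw":0.010,"travel":[0,0,0],"twist":0.06},{"jaw":0.010,"travel":[0,0,0],"twist":0.06},{"jaw":0.010,"travel":[0,0,0],"twist":0.05},{"jaw":0.010,"travel":[0,0,0],"twist":0.036},{"jaw":0.010,"travel":[0,0,0],"twist":0}]'
python3 g.py 421.6 -252 285 -0.09
python3 - <<'E'
from h import *
from bench import r
for n in("side","top"):
    c=r.capture(n);np.savez(f"{n}5.npz",**c)
    if n=="side": crop(c,330,120,470,320,4,"s5.png")
    else: crop(c,340,140,460,260,6,"t5.png")
E
```

```text
time: 12.57
ee_pos: [359.4, -213.5, 285.1]
tool_rot: [2.004, 2.419, -0.001]
wrist_force: [-0.2, -0.7, -6.6]
width: 12.0
time: 13.57
ee_pos: [348.8, -242.7, 285.1]
tool_rot: [-2.319, -2.119, -0.0]
wrist_force: [0.7, 0.2, -6.5]
width: 12.4
t 13.57 ee [ 348.8 -242.7  285.1] yaw -0.09 F [ 0.68  0.18 -6.5 ] M [-0.07 -0.09  0.03] w 12.4 j6 1.05
travel tool mm [-2.7 73.3  0.1]
twist 0.0
```

View pics/s5.png

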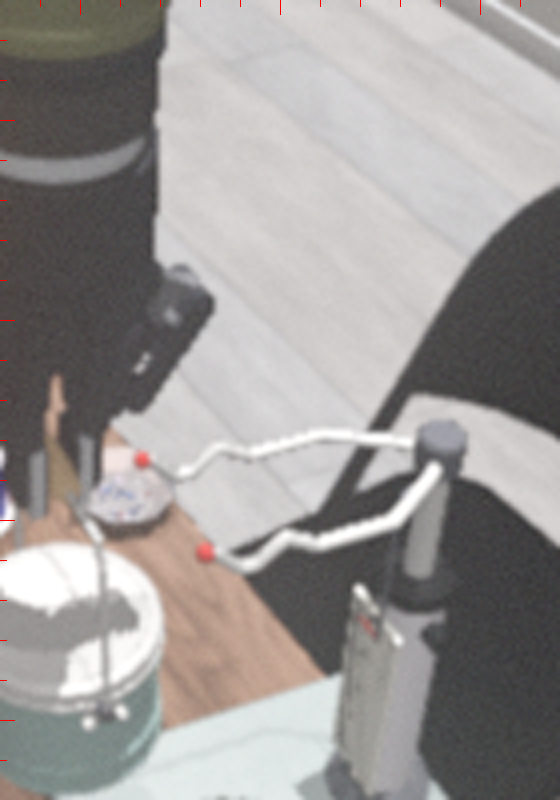

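View pics/t5.png

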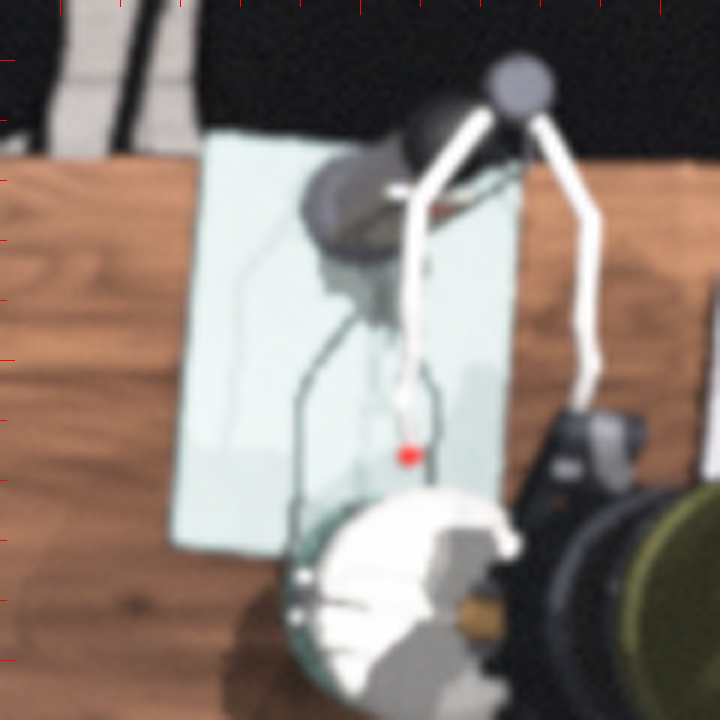

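```bash
python3 - <<'E'
from m import *
T=load("top5.npz");S=load("side5.npz")
yaw=-.09;ex=np.array([np.cos(yaw),np.sin(yaw),0]);ey=np.array([-ex[1],ex[0],0])
seat=np.array([421.6,-252,255.])
g=np.array([348.8,-242.7,304])
for nm,c,k,o in(("t",T,6,(340,140)),("s",S,4,(330,120))):
    im=cv2.imread(f"pics/{nm}5.png")
    def dot(p,col):
        q=proj(c,p);cv2.circle(im,(int((q[0]+.5-o[0])*k),int((q[1]+.5-o[1])*k)),3,col,-1)
    for s in(-31,31):
        dot(seat+s*ey,(255,0,0));dot(seat-20*ex+s*ey+[0,0,15],(0,255,0))
    for s in(-46,-30,0,30,46): dot(g+s*ey,(255,0,255))
    cv2.imwrite(f"pics/{nm}5b.png",im)
E
```

```text
(no output)
```

View pics/s5b.png

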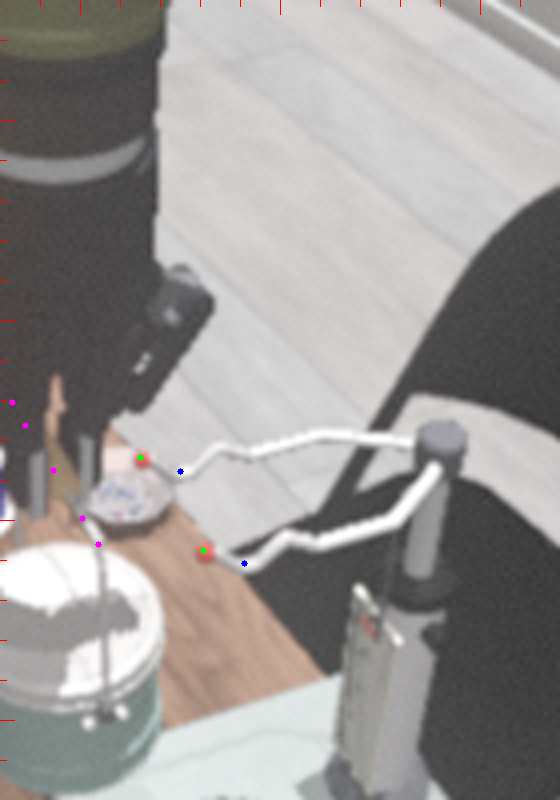

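View pics/t5b.png

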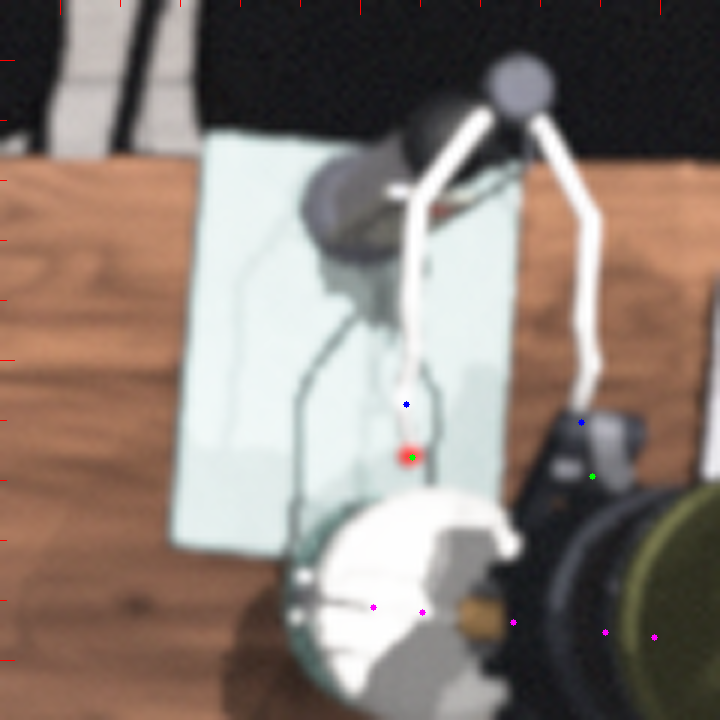

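```bash
python3 -m creep '[{"jaw":0.010,"travel":[-0.001,0.001,0],"twist":0},{"jaw":0.010,"travel":[-0.0015,0.003,0],"twist":0},{"jaw":0.010,"travel":[0,0.005,0],"twist":0},{"jaw":0.010,"travel":[0,0.007,0],"twist":0},{"jaw":0.010,"travel":[0,0.009,0],"twist":0},{"jaw":0.010,"travel":[0,0.009,0],"twist":0},{"jaw":0.010,"travel":[0,0.009,0],"twist":0},{"jaw":0.010,"travel":[0,0.009,0],"twist":0},{"jaw":0.010,"travel":[0,0.008,0],"twist":0},{"jaw":0.010,"travel":[0,0.006,0],"twist":0},{"jaw":0.010,"travel":[0,0.004,0],"twist":0},{"jaw":0.010,"travel":[0,0.003,0],"twist":0}]'
python3 -m creep '[{"jaw":0.010,"travel":[0,0,0.002],"twist":0},{"jaw":0.010,"travel":[0,0,0.004],"twist":0},{"jaw":0.010,"travel":[0,0,0.005],"twist":0},{"jaw":0.010,"travel":[0,0,0.005],"twist":0},{"jaw":0.010,"travel":[0,0,0.004],"twist":0},{"jaw":0.010,"travel":[0,0,0.002],"twist":0},{"jaw":0.010,"travel":[0,0,0],"twist":0},{"jaw":0.010,"travel":[0,0,0],"twist":0}]'
python3 g.py 421.6 -252 236 -0.09
python3 - <<'E'
from h import *
from bench import r
for n in("side","top"):
    c=r.capture(n);np.savez(f"{n}6.npz",**c)
    if n=="side": crop(c,330,120,470,320,4,"s6.png")
    else: crop(c,340,140,460,260,6,"t6.png")
E
```

```text
time: 14.67
ee_pos: [421.5, -252.0, 284.9]
tool_rot: [-2.317, -2.12, 0.0]
wrist_force: [0.6, 0.9, -6.2]
width: 11.8
time: 15.33
ee_pos: [420.9, -252.0, 263.0]
tool_rot: [-2.318, -2.12, 0.0]
wrist_force: [-0.9, 0.3, -7.1]
width: 12.3
t 15.33 ee [ 420.9 -252.   263. ] yaw -0.089 F [-0.92  0.29 -7.07] M [ 0.03 -0.04 -0.08] w 12.3 j6 1.12
travel tool mm [ 0.   0.7 27. ]
twist 0.001
```

View pics/s6.png

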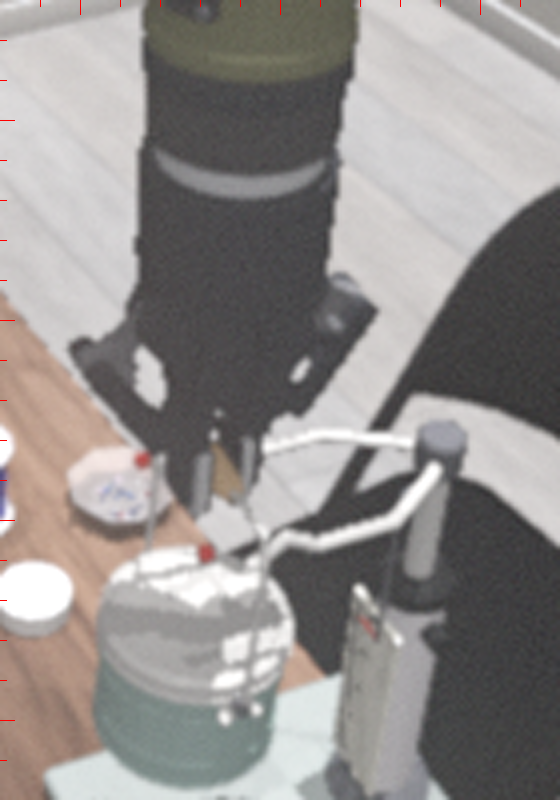

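View pics/t6.png

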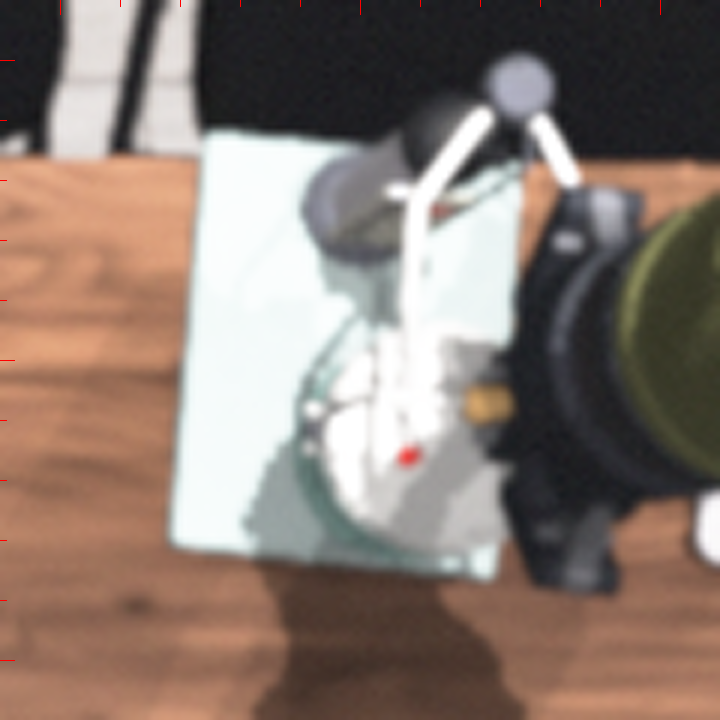

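```bash
python3 -m creep '[{"jaw":0.010,"travel":[0,0.0005,0.001],"twist":0},{"jaw":0.010,"travel":[0,0,0.0015],"twist":0},{"jaw":0.010,"travel":[0,0,0.0015],"twist":0},{"jaw":0.010,"travel":[0,0,0.0015],"twist":0},{"jaw":0.010,"travel":[0,0,0.0015],"twist":0},{"jaw":0.010,"travel":[0,0,0.0015],"twist":0},{"jaw":0.010,"travel":[0,0,0.0015],"twist":0},{"jaw":0.010,"travel":[0,0,0.0015],"twist":0},{"jaw":0.010,"travel":[0,0,0.0015],"twist":0},{"jaw":0.010,"travel":[0,0,0.0015],"twist":0},{"jaw":0.010,"travel":[0,0,0.0015],"twist":0},{"jaw":0.010,"travel":[0,0,0.0015],"twist":0}]'
python3 -m creep '[{"jaw":0.010,"travel":[0,0,0.001],"twist":0},{"jaw":0.010,"travel":[0,0,0.001],"twist":0},{"jaw":0.010,"travel":[0,0,0.001],"twist":0},{"jaw":0.010,"travel":[0,0,0.0005],"twist":0},{"jaw":0.010,"travel":[0,0,0],"twist":0},{"jaw":0.010,"travel":[0,0,0],"twist":0},{"jaw":0.010,"travel":[0,0,0],"twist":0},{"jaw":0.010,"travel":[0,0,0],"twist":0}]'
python3 g.py 421.6 -252 236 -0.09
python3 - <<'E'
from h import *
from bench import r
for n in("side","top"):
    c=r.capture(n);np.savez(f"{n}7.npz",**c)
    if n=="side": crop(c,330,180,450,320,5,"s7.png")
E
```

```text
time: 16.43
ee_pos: [421.7, -252.1, 245.5]
tool_rot: [2.318, 2.12, 0.0]
wrist_force: [-0.0, -0.3, -6.8]
width: 11.8
time: 17.1
ee_pos: [421.7, -252.1, 242.2]
tool_rot: [2.318, 2.12, 0.0]
wrist_force: [0.6, 0.6, -6.6]
width: 12.1
t 17.1 ee [ 421.7 -252.1  242.2] yaw -0.089 F [ 0.55  0.62 -6.63] M [ 0.01 -0.07  0.02] w 12.1 j6 1.12
travel tool mm [ 0.1 -0.1  6.2]
twist 0.001
```

View pics/s7.png

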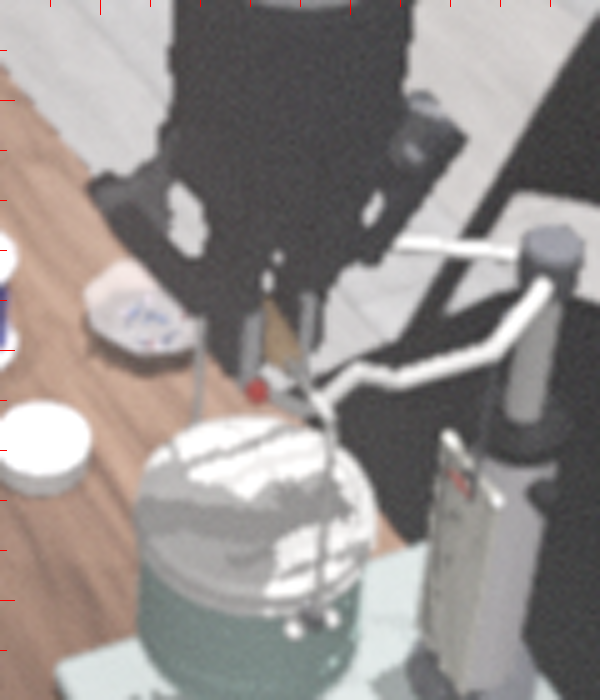

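```bash
python3 -m creep '[{"jaw":0.010,"travel":[0,0,0.001],"twist":0},{"jaw":0.010,"travel":[0,0,0.001],"twist":0},{"jaw":0.010,"travel":[0,0,0.001],"twist":0},{"jaw":0.010,"travel":[0,0,0.001],"twist":0},{"jaw":0.010,"travel":[0,0,0.001],"twist":0},{"jaw":0.010,"travel":[0,0,0.001],"twist":0},{"jaw":0.010,"travel":[0,0,0.001],"twist":0},{"jaw":0.010,"travel":[0,0,0.001],"twist":0},{"jaw":0.010,"travel":[0,0,0.001],"twist":0},{"jaw":0.010,"travel":[0,0,0.001],"twist":0},{"jaw":0.010,"travel":[0,0,0.001],"twist":0},{"jaw":0.010,"travel":[0,0,0.001],"twist":0}]'
python3 g.py
python3 -m creep '[{"jaw":0.010,"travel":[0,0,0.001],"twist":0},{"jaw":0.010,"travel":[0,0,0.001],"twist":0},{"jaw":0.010,"travel":[0,0,0.001],"twist":0},{"jaw":0.010,"travel":[0,0,0.001],"twist":0},{"jaw":0.010,"travel":[0,0,0.001],"twist":0},{"jaw":0.010,"travel":[0,0,0.001],"twist":0},{"jaw":0.010,"travel":[0,0,0.001],"twist":0},{"jaw":0.010,"travel":[0,0,0.001],"twist":0}]'
python3 g.py
python3 - <<'E'
from h import *
from bench import r
for n in("side","top"):
    c=r.capture(n);np.savez(f"{n}8.npz",**c)
    if n=="side": crop(c,330,180,450,320,5,"s8.png")
    else: crop(c,340,140,460,260,6,"t8.png")
E
```

```text
time: 18.2
ee_pos: [421.7, -252.1, 230.1]
tool_rot: [2.318, 2.12, 0.0]
wrist_force: [0.0, 0.2, -6.3]
width: 12.4
t 18.2 ee [ 421.7 -252.1  230.1] yaw -0.089 F [ 0.04  0.21 -6.29] M [-0.06 -0.12 -0.01] w 12.4 j6 1.12
time: 18.87
ee_pos: [421.7, -252.1, 222.1]
tool_rot: [2.318, 2.12, 0.0]
wrist_force: [0.6, 0.9, -4.7]
width: 12.1
t 18.87 ee [ 421.7 -252.1  222.1] yaw -0.089 F [ 0.57  0.92 -4.72] M [ 0.01 -0.13  0.04] w 12.1 j6 1.12
```

View pics/s8.png

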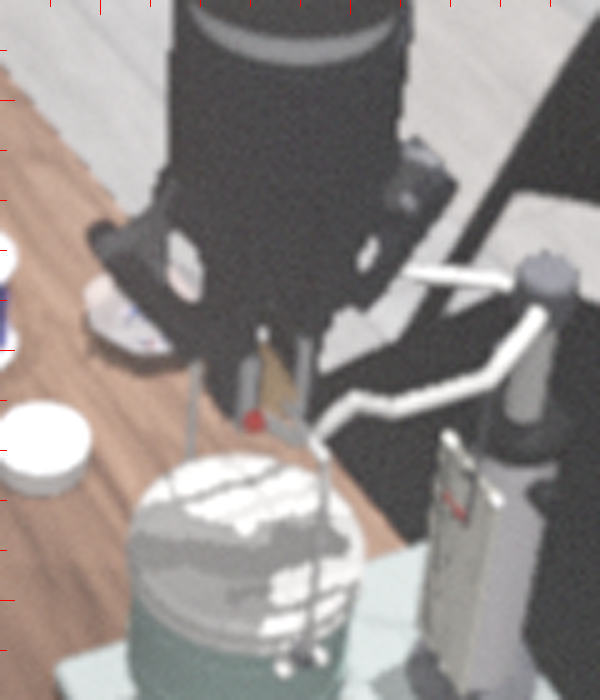

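View pics/t8.png

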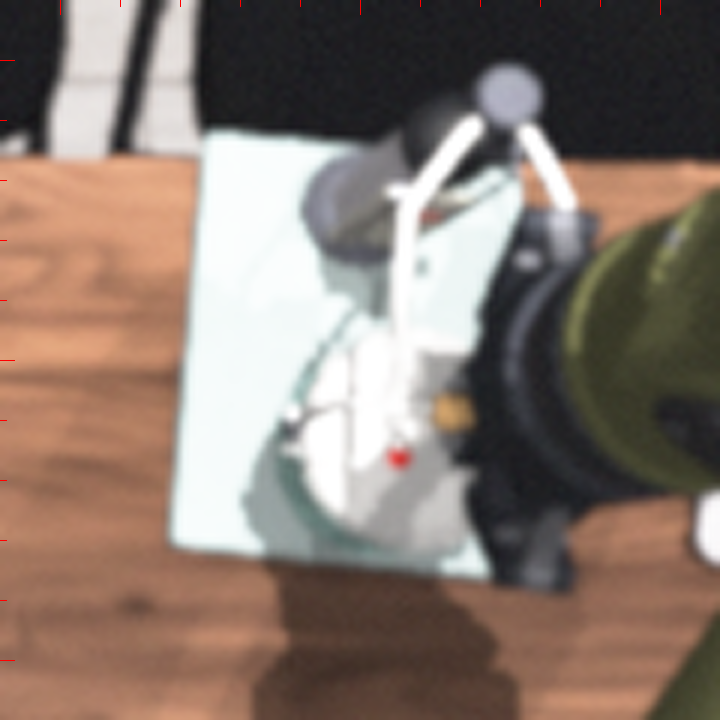

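```bash
python3 - <<'E'
from h import *
T=load("top8.npz");S=load("side8.npz")
yaw=-.09;ex=np.array([np.cos(yaw),np.sin(yaw),0]);ey=np.array([-ex[1],ex[0],0])
g=np.array([421.7,-252.1,241])
for s in(-49,49):
  for x in(-11,0,11): print(s,x,((proj(S,g+s*ey+x*ex-[0,0,100])+.5-[330,180])*5).round(0),((proj(T,g+s*ey+x*ex-[0,0,100])+.5-[340,140])*6).round(0))
E
```

```text
-49 -11 [279. 671.] [531. 476.]
-49 0 [306. 662.] [533. 449.]
-49 11 [333. 653.] [535. 422.]
49 -11 [166. 483.] [289. 451.]
49 0 [192. 475.] [291. 424.]
49 11 [217. 467.] [293. 397.]
```

```bash
python3 -m creep '[{"jaw":0.010,"travel":[0,0,0.001],"twist":0},{"jaw":0.010,"travel":[0,0,0.001],"twist":0},{"jaw":0.010,"travel":[0,0,0.001],"twist":0},{"jaw":0.010,"travel":[0,0,0.001],"twist":0},{"jaw":0.010,"travel":[0,0,0.001],"twist":0},{"jaw":0.010,"travel":[0,0,0.001],"twist":0},{"jaw":0.010,"travel":[0,0,0.001],"twist":0},{"jaw":0.010,"travel":[0,0,0.001],"twist":0},{"jaw":0.010,"travel":[0,0,0.001],"twist":0},{"jaw":0.010,"travel":[0,0,0.001],"twist":0},{"jaw":0.010,"travel":[0,0,0.001],"twist":0},{"jaw":0.010,"travel":[0,0,0.001],"twist":0}]'
python3 -m creep '[{"jaw":0.010,"travel":[0,0,0.001],"twist":0},{"jaw":0.010,"travel":[0,0,0.001],"twist":0},{"jaw":0.010,"travel":[0,0,0.001],"twist":0},{"jaw":0.010,"travel":[0,0,0.001],"twist":0},{"jaw":0.010,"travel":[0,0,0.001],"twist":0},{"jaw":0.010,"travel":[0,0,0.001],"twist":0},{"jaw":0.010,"travel":[0,0,0.001],"twist":0},{"jaw":0.010,"travel":[0,0,0.001],"twist":0},{"jaw":0.010,"travel":[0,0,0.001],"twist":0},{"jaw":0.010,"travel":[0,0,0.001],"twist":0},{"jaw":0.010,"travel":[0,0,0.001],"twist":0},{"jaw":0.010,"travel":[0,0,0.001],"twist":0}]'
python3 g.py
```

```text
time: 19.97
ee_pos: [421.7, -252.1, 210.1]
tool_rot: [2.318, 2.12, 0.0]
wrist_force: [0.6, -0.0, -4.1]
width: 12.1
time: 20.97
ee_pos: [421.7, -252.1, 198.1]
tool_rot: [2.318, 2.12, 0.0]
wrist_force: [1.4, 0.2, -2.6]
width: 12.1
t 20.97 ee [ 421.7 -252.1  198.1] yaw -0.089 F [ 1.43  0.15 -2.6 ] M [ 0.02 -0.25 -0.  ] w 12.1 j6 1.12
```

```bash
python3 -m creep '[{"jaw":0.010,"travel":[0,0.0003,0.001],"twist":0},{"jaw":0.010,"travel":[0,0.0003,0.001],"twist":0},{"jaw":0.010,"travel":[0,0,0.001],"twist":0},{"jaw":0.010,"travel":[0,0,0.001],"twist":0},{"jaw":0.010,"travel":[0,0,0.001],"twist":0},{"jaw":0.010,"travel":[0,0,0.001],"twist":0},{"jaw":0.010,"travel":[0,0,0.001],"twist":0},{"jaw":0.010,"travel":[0,0,0.001],"twist":0},{"jaw":0.010,"travel":[0,0,0.001],"twist":0},{"jaw":0.010,"travel":[0,0,0.001],"twist":0},{"jaw":0.010,"travel":[0,0,0],"twist":0},{"jaw":0.010,"travel":[0,0,0],"twist":0}]'
python3 - <<'E'
from h import *
from bench import r
F=[]
for n in("side","top","side","top","side","top"):
    c=r.capture(n);np.savez(f"{n}9.npz",**c);s=r.state();F.append(s["wrist_force"])
print(np.mean(F,0),np.std(F,0),s["ee_pos"])
c=load("side9.npz");crop(c,330,180,450,320,5,"s9.png")
E
```

```text
time: 21.97
ee_pos: [422.0, -252.1, 188.0]
tool_rot: [-2.318, -2.12, 0.0]
wrist_force: [-3.5, -0.1, -0.2]
width: 12.0
[-2.92568805  0.08452736 -0.50558758] [0.29502498 0.22455334 0.3719459 ] [ 422.07593865 -252.10253379  188.1158081 ]
```

View pics/s9.png

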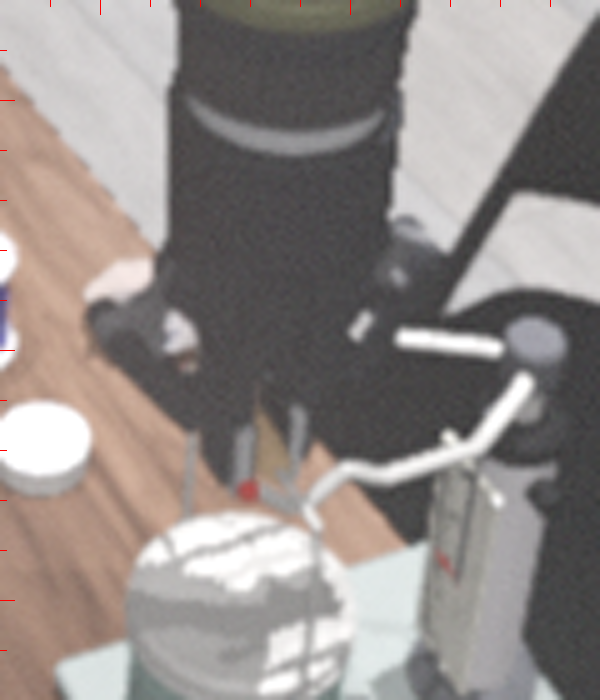

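```bash
python3 -m creep '[{"jaw":0.010,"travel":[0,-0.0002,0.0005],"twist":0},{"jaw":0.010,"travel":[0,-0.0002,0.0005],"twist":0},{"jaw":0.010,"travel":[0,0,0.0005],"twist":0},{"jaw":0.010,"travel":[0,0,0.0005],"twist":0},{"jaw":0.010,"travel":[0,0,0],"twist":0},{"jaw":0.010,"travel":[0,0,0],"twist":0},{"jaw":0.010,"travel":[0,0,0],"twist":0}]'
cat > f.py <<'E'
from h import *
from bench import r
import sys
F=[];M=[]
for n in("side","top")*4:
    c=r.capture(n);s=r.state();F.append(s["wrist_force"]);M.append(s["moment"]);np.savez(f"{n}{sys.argv[1]}.npz",**c)
print(np.mean(F,0).round(2),np.std(F,0).round(2),np.mean(M,0).round(3),s["ee_pos"].round(2),s["time"])
E
python3 f.py 10
```

```text
time: 22.85
ee_pos: [422.0, -252.1, 186.2]
tool_rot: [2.318, 2.12, 0.0]
wrist_force: [-0.1, 0.1, -0.6]
width: 11.9
[-0.99 -0.05 -0.54] [0.49 0.41 0.48] [ 0.033  0.169 -0.   ] [ 421.98 -252.14  186.15] 23.25
```

```bash
python3 -m creep '[{"jaw":0.010,"travel":[0,-0.0001,0.0005],"twist":0},{"jaw":0.010,"travel":[0,0,0.0005],"twist":0},{"jaw":0.010,"travel":[0,0,0.0005],"twist":0},{"jaw":0.010,"travel":[0,0,0.0005],"twist":0},{"jaw":0.010,"travel":[0,0,0],"twist":0},{"jaw":0.010,"travel":[0,0,0],"twist":0}]'
python3 f.py 11;python3 f.py 11;python3 f.py 11
```

```text
time: 23.75
ee_pos: [421.9, -252.1, 184.2]
tool_rot: [2.318, 2.12, 0.0]
wrist_force: [0.6, 0.2, -0.5]
width: 12.1
[ 1.31  0.08 -0.07] [0.56 0.51 0.52] [ 0.03  -0.216  0.01 ] [ 421.9  -252.12  184.17] 24.15
[1.59 0.08 0.41] [0.45 0.49 0.28] [ 0.008 -0.356  0.011] [ 421.86 -252.13  184.16] 24.55
[ 2.16  0.24 -0.19] [0.6  0.44 0.51] [-0.003 -0.451  0.02 ] [ 421.81 -252.12  184.14] 24.95
```

```bash
python3 -m creep '[{"jaw":0.010,"travel":[0,0.0001,0],"twist":0},{"jaw":0.010,"travel":[0,0.0001,0],"twist":0},{"jaw":0.010,"travel":[0,0,0],"twist":0},{"jaw":0.010,"travel":[0,0,0],"twist":0}]' 20
python3 f.py 12;python3 f.py 12
```

```text
time: 25.28
ee_pos: [421.8, -252.1, 184.1]
tool_rot: [-2.318, -2.12, 0.0]
wrist_force: [1.2, 0.4, -0.7]
width: 11.9
[ 2.06 -0.29 -0.05] [0.43 0.4  0.64] [-0.038 -0.39   0.003] [ 421.81 -252.1   184.05] 25.6833
[ 1.59 -0.41 -0.17] [0.23 0.52 0.38] [-0.036 -0.345 -0.001] [ 421.85 -252.08  184.07] 26.0833
```

```bash
python3 -m creep '[{"jaw":0.010,"travel":[0,0.0001,0.0004],"twist":0},{"jaw":0.010,"travel":[0,0.0001,0.0003],"twist":0},{"jaw":0.010,"travel":[0,0,0],"twist":0},{"jaw":0.010,"travel":[0,0,0],"twist":0}]' 20
python3 f.py 13;python3 f.py 13
python3 - <<'E'
from h import *
c=load("side13.npz");crop(c,330,180,450,320,5,"s13.png")
c=load("top13.npz");crop(c,340,140,460,260,6,"t13.png")
E
```

```text
time: 26.42
ee_pos: [421.9, -252.1, 183.3]
tool_rot: [-2.318, -2.12, 0.0]
wrist_force: [1.0, 0.3, 0.3]
width: 11.8
[ 0.48 -0.34  0.21] [0.36 0.57 0.25] [-0.08  -0.054  0.016] [ 421.93 -252.09  183.34] 26.8167
[-0.3  -0.31 -0.1 ] [0.64 0.55 0.34] [-0.063  0.058  0.021] [ 421.98 -252.12  183.35] 27.2167
```

View pics/s13.png

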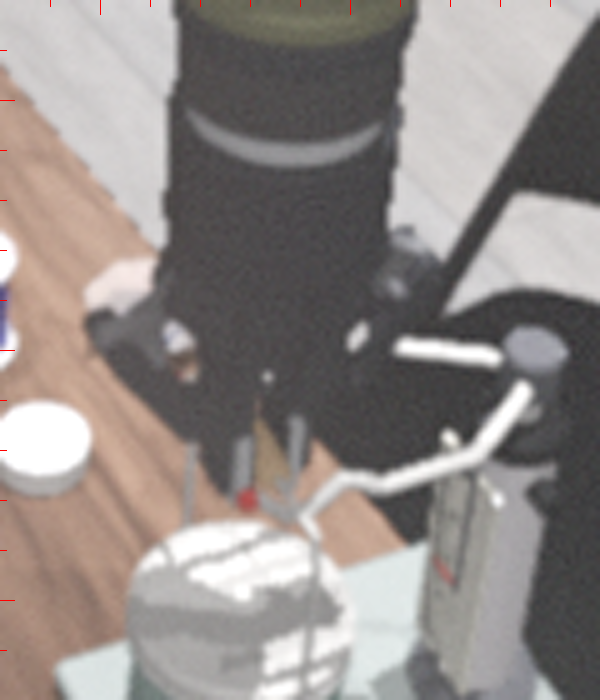

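View pics/t13.png

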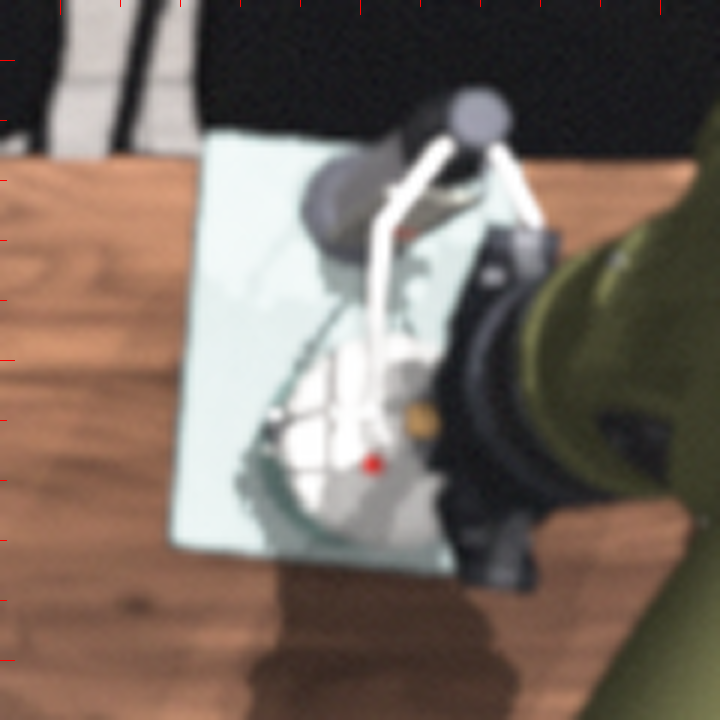

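```bash
python3 -m creep '[{"jaw":0.0125,"travel":[0,0,0],"twist":0},{"jaw":0.0135,"travel":[0,0,0],"twist":0},{"jaw":0.0145,"travel":[0,0,0],"twist":0},{"jaw":0.0155,"travel":[0,0,0],"twist":0},{"jaw":0.0165,"travel":[0,0,0],"twist":0},{"jaw":0.018,"travel":[0,0,0],"twist":0},{"jaw":0.020,"travel":[0,0,0],"twist":0},{"jaw":0.023,"travel":[0,0,0],"twist":0},{"jaw":0.027,"travel":[0,0,0],"twist":0},{"jaw":0.031,"travel":[0,0,0],"twist":0}]' 20
python3 f.py 14
python3 - <<'E'
from h import *
c=load("side14.npz");crop(c,330,180,450,320,5,"s14.png")
E
```

```text
time: 28.05
ee_pos: [422.1, -252.1, 183.4]
tool_rot: [2.318, 2.12, 0.0]
wrist_force: [0.6, -0.7, 0.5]
width: 30.9
[-0.03 -0.13  0.17] [0.36 0.41 0.58] [-0.004 -0.003  0.009] [ 422.08 -252.13  183.4 ] 28.45
```

View pics/s14.png

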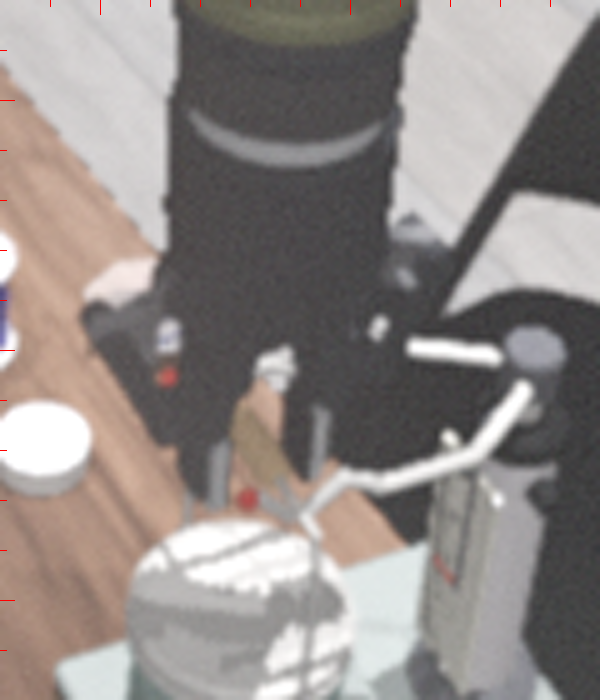

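```bash
python3 -m creep '[{"jaw":0.031,"travel":[0,0,-0.003],"twist":0},{"jaw":0.031,"travel":[0,0,-0.005],"twist":0},{"jaw":0.031,"travel":[0,0,-0.008],"twist":0},{"jaw":0.031,"travel":[0,0,-0.01],"twist":0},{"jaw":0.031,"travel":[0,0,-0.012],"twist":0},{"jaw":0.031,"travel":[0,0,-0.015],"twist":0},{"jaw":0.031,"travel":[0,0,-0.02],"twist":0},{"jaw":0.031,"travel":[0,0,-0.02],"twist":0},{"jaw":0.031,"travel":[0,0,-0.02],"twist":0},{"jaw":0.031,"travel":[0,0,-0.015],"twist":0},{"jaw":0.031,"travel":[0,0,-0.01],"twist":0},{"jaw":0.031,"travel":[0,0,-0.005],"twist":0}]' 20
python3 f.py 15; python3 -m creep '[{"jaw":0.031,"travel":[0,0,0],"twist":0},{"jaw":0.031,"travel":[0,0,0],"twist":0},{"jaw":0.031,"travel":[0,0,0],"twist":0},{"jaw":0.031,"travel":[0,0,0],"twist":0},{"jaw":0.031,"travel":[0,0,0],"twist":0},{"jaw":0.031,"travel":[0,0,0],"twist":0}]' 20; python3 f.py 16
python3 - <<'E'
from m import *
c=load("side16.npz");crop(c,310,180,470,340,4,"s16.png")
t=load("top16.npz");cv2.imwrite("pics/t16.png",t["image"][:,:,::-1])
for n in(13,14,15,16): print(n,[(b[0].round(2),b[1]) for b in blobs(load(f"side{n}.npz"),(360,220,400,300),"red")])
E
```

```text
time: 29.45
ee_pos: [422.7, -252.5, 328.7]
tool_rot: [2.316, 2.118, 0.001]
wrist_force: [-0.7, -0.0, -0.3]
width: 30.7
[ 0.18  0.09 -0.11] [0.35 0.38 0.61] [-0.009 -0.004 -0.006] [ 421.69 -251.88  325.55] 29.85
time: 30.35
ee_pos: [422.1, -252.1, 326.4]
tool_rot: [2.318, 2.12, 0.0]
wrist_force: [0.4, 0.1, 0.3]
width: 30.5
[-0.15 -0.23 -0.26] [0.38 0.51 0.4 ] [-0.001  0.01  -0.021] [ 422.09 -252.11  326.38] 30.75
13 []
14 []
15 [(array([363.75, 255.  ]), np.int32(4))]
16 [(array([363.75, 255.  ]), np.int32(4))]
```

View pics/s16.png

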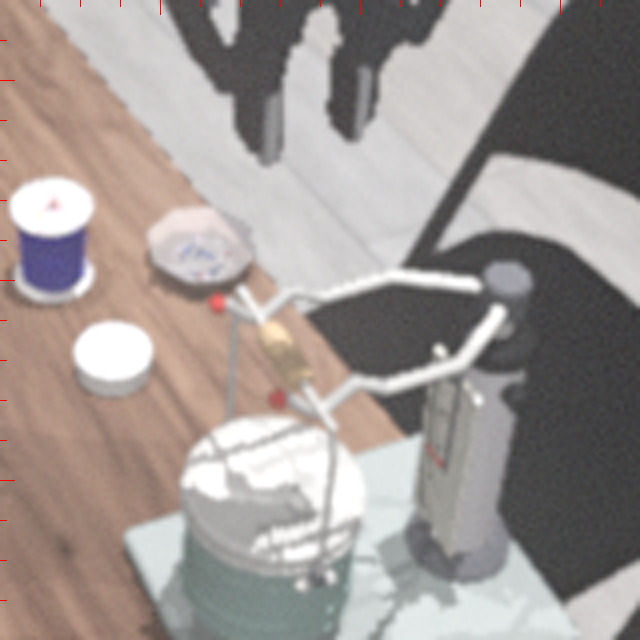

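View pics/t16.png

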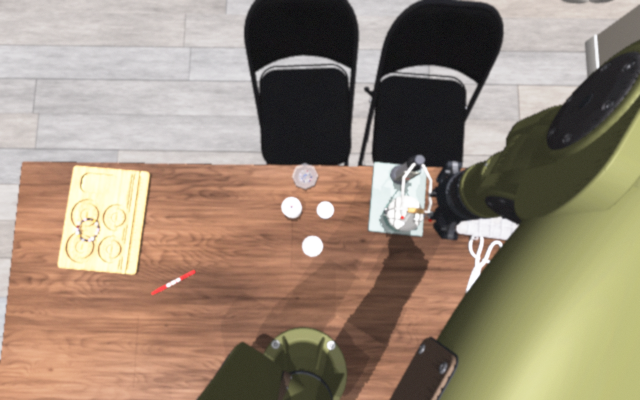

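```bash
python3 -m creep '[{"jaw":0.031,"travel":[0,0,-0.01],"twist":0},{"jaw":0.031,"travel":[0,0,-0.015],"twist":0},{"jaw":0.031,"travel":[0,0,-0.015],"twist":0},{"jaw":0.031,"travel":[0,0,-0.01],"twist":0},{"jaw":0.031,"travel":[0,0,0],"twist":0},{"jaw":0.031,"travel":[0,0,0],"twist":0},{"jaw":0.031,"travel":[0,0,0],"twist":0},{"jaw":0.031,"travel":[0,0,0],"twist":0},{"jaw":0.031,"travel":[0,0,0],"twist":0},{"jaw":0.031,"travel":[0,0,0],"twist":0},{"jaw":0.031,"travel":[0,0,0],"twist":0},{"jaw":0.031,"travel":[0,0,0],"twist":0}]' 20; python3 f.py 17
python3 - <<'E'
from m import *
a=load("side16.npz");b=load("side17.npz")
A=a["image"][240:340,345:445].astype(int);B=b["image"][240:340,345:445].astype(int)
print("diff side scale region mean/max",abs(A-B).mean(),np.percentile(abs(A-B),99))
yaw=-.09;ex=np.array([np.cos(yaw),np.sin(yaw),0]);ey=np.array([-ex[1],ex[0],0])
g=np.array([422,-252.1,202.3]);im=cv2.imread("pics/s16.png")
def dot(p,col):
    q=proj(b,p);cv2.circle(im,(int((q[0]+.5-310)*4),int((q[1]+.5-180)*4)),3,col,-1)
for s in(-49,49):
    dot(g+s*ey-[0,0,100],(0,255,0))
for s in(-46,0,46): dot(g+s*ey,(255,0,255))
cv2.imwrite("pics/s17.png",im)
S0=load("side0.npz")["image"].astype(int);Bf=b["image"].astype(int)
for n,(u0,v0,u1,v1) in {"spool":(308,222,338,258),"jar":(327,260,350,278),"dish":(345,230,362,252)}.items():
    best=min(((abs(cv2.GaussianBlur(S0[v0:v1,u0:u1].astype(np.uint8),(0,0),1).astype(int)-cv2.GaussianBlur(Bf[v0+dy:v1+dy,u0+dx:u1+dx].astype(np.uint8),(0,0),1).astype(int)).mean()),dx,dy) for dx in range(-3,4) for dy in range(-3,4))
    print(n,best)
E
```

```text
time: 31.75
ee_pos: [422.0, -252.1, 376.2]
tool_rot: [-2.318, -2.12, 0.0]
wrist_force: [-0.2, 0.1, 0.5]
width: 30.7
[ 0.06  0.14 -0.06] [0.61 0.56 0.48] [-0.016  0.002  0.   ] [ 422.12 -252.11  376.43] 32.15
diff side scale region mean/max 2.932533333333333 48.0
spool (np.float64(13.883333333333333), 0, 0)
jar (np.float64(10.041867954911433), 0, 0)
dish (np.float64(15.322638146167558), -1, 0)
```

View pics/s17.png

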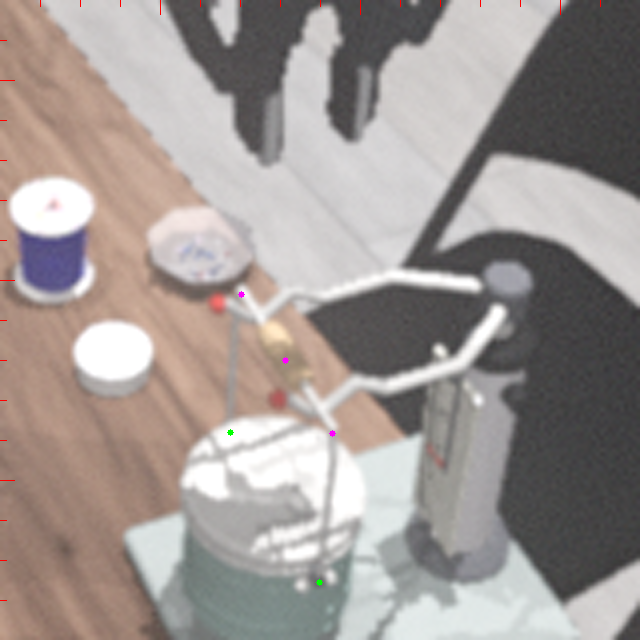

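```bash
python3 f.py 18; python3 - <<'E'
from m import *
a=load("side17.npz")["image"][235:345,345:445].astype(int);b=load("side18.npz")["image"][235:345,345:445].astype(int)
print(abs(a-b).mean(),np.percentile(abs(a-b),99))
print(cv2.phaseCorrelate(a.mean(2),b.mean(2)))
from bench import r
F=[r.capture("side")["image"][235:345,345:445].astype(int) for _ in range(8)]
for f in F: print(abs(f-b).mean().round(2), end=" ")
E
```

```text
[0.08 0.08 0.17] [0.42 0.39 0.6 ] [ 0.009 -0.004 -0.016] [ 422.08 -252.14  376.41] 32.55
1.5242424242424242 7.0
((0.0027181980812471807, -0.005535708412878648), 0.9827963291802901)
1.51 1.52 1.51 1.53 1.53 1.51 1.51 1.5
```

Frames now differ only by noise, so the tin is hanging still.

```bash
python3 -c "
from bench import r
print(r.sign_off())"
```

```text
the job is handed in; nothing more can be done
None
```

The tin is hanging on both prongs of the scale's fork, still and level, and I handed the job in at about 33 s of the 72 s allowed.

**What I did:** I raised the bail upright by the roller while the tin stood on the table, with a pull of at most about 5 N. I then lifted the tin (about 7 N, roughly 0.7 kg) and brought it in over the prong tips. From there I lowered it at about 12 mm/s or slower. The fork sank about 53 mm of its 75 mm, until the measured vertical force was about 0, and only then did I open the jaws.

**Last checks:**
- **At release:** the fork tip did not visibly move in the pictures when the jaws opened.
- **Level and still:** the visible near-side ear lay where a level tin would put it, in the side view. The last frames differed only by noise, with a shift under 0.01 px.
- **Gripper:** it ended about 170 mm above the crown, touching nothing.
- **Other objects:** the spool and jar showed no shift in the side view. The dish matched best one pixel over; I put this down to changed shadows, as nothing came near it.

One reading was off along the way: a sideways force of up to about 3.5 N built up during the handover. I corrected the position until it was about 0 before letting go.

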